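# Inspect and stack the onggi press rings

### The job

The stoneware press rings have been washed: take the wooden cap off the stand's post and set it aside on the bench, then, from the widest ring to the narrowest, hold each one level and still over the light pad at the height of the pointer for two seconds so it can be checked for cracks, and right after that thread it neck up down the post until it sits fully home before going on to the next. When all the rings that are there are stacked, put the cap back over the post so that it sits down on the top ring. Leave the jar and its lid, the bowl, the scoop and the tamper where they are.

Things in the scene. Friction and masses are not known exactly. Their poses are not given: they have to be found in the camera images.
- ring130: stoneware press ring, may be absent: a flat round flange 130 mm in diameter and 5 mm thick with a round neck 40 mm in outer diameter standing 8 mm above it (total height 13 mm); a 23 mm hole runs right through. Origin: centre of the underside; z up through the neck. Lies flat on the bench, neck up; take it by the neck. A ring stacked on another rests on that ring's neck, 13 mm higher
- ring110: stoneware press ring, may be absent: a flat round flange 110 mm in diameter and 5 mm thick with a round neck 40 mm in outer diameter standing 8 mm above it (total height 13 mm); a 23 mm hole runs right through. Origin: centre of the underside; z up through the neck. Lies flat on the bench, neck up; take it by the neck. A ring stacked on another rests on that ring's neck, 13 mm higher
- ring90: stoneware press ring, may be absent: a flat round flange 90 mm in diameter and 5 mm thick with a round neck 40 mm in outer diameter standing 8 mm above it (total height 13 mm); a 23 mm hole runs right through. Origin: centre of the underside; z up through the neck. Lies flat on the bench, neck up; take it by the neck. A ring stacked on another rests on that ring's neck, 13 mm higher
- ring70: stoneware press ring, may be absent: a flat round flange 70 mm in diameter and 5 mm thick with a round neck 40 mm in outer diameter standing 8 mm above it (total height 13 mm); a 23 mm hole runs right through. Origin: centre of the underside; z up through the neck. Lies flat on the bench, neck up; take it by the neck. A ring stacked on another rests on that ring's neck, 13 mm higher
- cap: turned pale wooden cap, 80 mm tall: knob 40 mm in diameter on a flange 64 mm in diameter and 8 mm thick at its foot; a blind hole 23 mm wide and 64 mm deep opens in its underside. Origin: centre of its underside, z up. Starts upright over the bare post, sitting on the stand's foot; weighs about 100 g
- seat (a point): top of the stand's foot at the post's axis, where the lowest ring's underside comes to rest; z up. The stand is fixed: a round pale wooden foot 120 mm in diameter and 15 mm high with an upright steel post 18 mm in diameter whose top is 60 mm above the seat (the last 6 mm taper to 9 mm). On one side, 85 to 115 mm from the axis along the point's x, a small screw clamp 50 mm high holds it to the bench
- view_mark (a point): point in the air above the middle of the light pad, 180 mm above the bench, at the height of the pointer, where the underside's centre of a ring is to be held; z up. The light pad is a fixed white-topped disc 180 mm in diameter and 9 mm high; a bamboo upright 205 mm tall and 14 mm thick stands 122 mm from its axis along the point's x and carries the pointer, whose tip is 101 mm from the axis
- jar: dark onggi jar, 160 mm in diameter, 175 mm tall, origin at the centre of its underside; to be left alone
- jar_lid: loose ceramic lid on the jar, 136 mm in diameter, 46 mm tall with its knob, origin at the centre of its underside; to be left alone
- bowl: stainless steel bowl, 150 mm in diameter, 60 mm tall, origin at the centre of its underside; to be left alone
- scoop: orange plastic scoop about 180 mm long, 40 mm tall, origin at its underside; to be left alone
- tamper: clear acrylic tamper standing upright, foot 80 mm in diameter, 135 mm tall, origin at the centre of its underside; to be left alone
Mind the look-alikes: they are no part of the job. What is shaped like the ring70 but green or orange is not meant. Leave any yellow look-alike of the cap alone.

How it is judged:
On the way, in this order (a step that is already met when the one before it is completed fails the run):
1. the 130 mm press ring is held still and level over the light pad at pointer height for 1.5 s (within 30 mm sideways, 25 mm in height) (horizontal distance between ring130 and view_mark below 0.03 m and z of ring130 in the frame of view_mark between -0.025 and 0.025 m and angle between ring130's own z axis and vertical below 0.2 rad and linear speed of ring130 below 0.05 m/s), for 1.5 s.
2. the 130 mm press ring lies fully down the post, on the seat or on the next larger ring (horizontal distance between ring130 and seat below 0.008 m and angle between ring130's own z axis and vertical below 0.12 rad and z of ring130 in the frame of seat between -0.004 and 0.004 m), for 0.2 s.
3. the 110 mm press ring is held still and level over the light pad at pointer height for 1.5 s (within 30 mm sideways, 25 mm in height) (horizontal distance between ring110 and view_mark below 0.03 m and z of ring110 in the frame of view_mark between -0.025 and 0.025 m and angle between ring110's own z axis and vertical below 0.2 rad and linear speed of ring110 below 0.05 m/s), for 1.5 s.
4. the 110 mm press ring lies fully down the post, on the seat or on the next larger ring (horizontal distance between ring110 and seat below 0.008 m and angle between ring110's own z axis and vertical below 0.12 rad and (z of ring110 in the frame of seat between -0.004 and 0.004 m or z of ring110 in the frame of ring130 between 0.009 and 0.017 m)), for 0.2 s.
5. the 90 mm press ring is held still and level over the light pad at pointer height for 1.5 s (within 30 mm sideways, 25 mm in height) (horizontal distance between ring90 and view_mark below 0.03 m and z of ring90 in the frame of view_mark between -0.025 and 0.025 m and angle between ring90's own z axis and vertical below 0.2 rad and linear speed of ring90 below 0.05 m/s), for 1.5 s.
6. the 90 mm press ring lies fully down the post, on the seat or on the next larger ring (horizontal distance between ring90 and seat below 0.008 m and angle between ring90's own z axis and vertical below 0.12 rad and (z of ring90 in the frame of seat between -0.004 and 0.004 m or z of ring90 in the frame of ring130 between 0.009 and 0.017 m or z of ring90 in the frame of ring110 between 0.009 and 0.017 m)), for 0.2 s.
7. the 70 mm press ring is held still and level over the light pad at pointer height for 1.5 s (within 30 mm sideways, 25 mm in height) (horizontal distance between ring70 and view_mark below 0.03 m and z of ring70 in the frame of view_mark between -0.025 and 0.025 m and angle between ring70's own z axis and vertical below 0.2 rad and linear speed of ring70 below 0.05 m/s), for 1.5 s.
8. the 70 mm press ring lies fully down the post, on the seat or on the next larger ring (horizontal distance between ring70 and seat below 0.008 m and angle between ring70's own z axis and vertical below 0.12 rad and (z of ring70 in the frame of seat between -0.004 and 0.004 m or z of ring70 in the frame of ring130 between 0.009 and 0.017 m or z of ring70 in the frame of ring110 between 0.009 and 0.017 m or z of ring70 in the frame of ring90 between 0.009 and 0.017 m)), for 0.2 s.
At the end, for the whole second after the job is handed in: Every ring present is on the post, level within 0.12 rad and within 8 mm of its axis, widest lowest, each resting within 4 mm on the seat or directly on the next larger ring present; the cap is over the post and rests within 4 mm on a ring, i.e. on the top one; all at rest (all of step 2 and all of step 4 and all of step 6 and all of step 8 and horizontal distance between cap and seat below 0.008 m and angle between cap's own z axis and vertical below 0.12 rad and (z of cap in the frame of ring130 between 0.009 and 0.017 m or z of cap in the frame of ring110 between 0.009 and 0.017 m or z of cap in the frame of ring90 between 0.009 and 0.017 m or z of cap in the frame of ring70 between 0.009 and 0.017 m) and linear speed of each of ring130, ring110, ring90, ring70, cap below 0.02 m/s); the robot touches nothing.
It fails at once if the jar, its lid, the bowl, the scoop or the tamper is moved more than 40 mm (distance of any of jar, jar_lid, bowl, scoop, tamper from where it was at the start of the episode above 0.04 m).
Of ring130, ring110, ring90, ring70 only 3 to 4 are there at a start; the rules pass over those that are not, and their reading is None.
At some moment in a run one of ring130, ring110, ring90, ring70 may be knocked a few centimetres aside while the robot is not near it.
It also fails if it takes over 210 s, if anything falls off the work surface, if the arm or the gripper's body presses on something with over 40 N, if the wrist force passes 120 N, or if a joint passes its speed limit or range.

### The arm

A 6-joint arm with a two-finger parallel gripper is mounted at the origin on the work surface. World frame = base frame: x ahead of the robot, y to its left, z up, the work surface at z = 0. Lengths are in m, angles in rad, forces in N, time in s.
With the tool pointing down it reaches from about 0.325 to 0.775 m from the base axis. Payload 9.3 kg.
Tool frame: the origin (TCP) lies midway between the tips of the shut fingers; the grasp point (between the pads) lies 19 mm behind it; z points along the fingers, y is the line along which they close (so a half turn about z gives the same grasp; the last joint's range is limited). The gripper opens to 85 mm and grips with 20 to 120 N. Pads are 22 mm wide; open, the fingers measure 114 mm over their backs; the gripper's body (76 mm by 85 mm) begins 54 mm behind the grasp point. The pads swing forward as they close: fully open they stand 13 mm farther back than shut.
Start: joints at [1.108, 0.259, 0.021, 1.334, 0, 1.418], TCP at [0.168, 0.524, 0.231] pointing down, gripper open.
Joint ranges: [-3.04, 3.04], [-0.91, 1.82], [-1.04, 1.36], [-1.92, 1.95], [-1.52, 1.45], [-3.14, 3.14]. Speed limits (rad/s): [2.22, 2.22, 2.79, 3.14, 3.14, 3.14].

### API

Orientations are given as a unit quaternion [x, y, z, w].
In Python, from bench import env gives the robot as it stands.
- The arm moves only by the tool carry_out, never from a script. Its arguments are lists of equal length, an entry for each row: "translation": the shift along the tool's x, y, z in cm, a list of three; "angular": the turn, a rotation vector about the tool's x, y, z in rad, a list of three. A call has 1 to 5 rows; each row is the pose to reach, as a shift and turn from the pose commanded when the call began, along the tool's axes at that moment; what a row does not reach only later rows make up. A row lasts 1/8 s, in which the tool goes at most 62.5 mm and 10.7 degrees, less where a joint would pass 70% of its speed; a pose out of reach is approached as far as the arm can. A call with a gripper value outside its range is refused whole. "fingers" is the finger opening in cm, from 0 to 8.54, set as the call begins (left out, the last holds). The fingers move at their own pace and stop on an object; "grip_force" is the grip in N (left out, the last holds). Time passes only in rows, so rows that repeat a pose let the fingers close. It gives the time, the measured TCP pose, the force, the opening and the grip force at its end, in the units of the state.
- env.read_state(): the state, without advancing time (a new reading comes with each control period).
- env.read_camera(name): name is "side" or "top" or "wrist"; returns the picture (480x640x3 uint8, red, green, blue); there is no depth.
- env.get_calibration(name): a dict with "intrinsics" (3x3 intrinsics, pixels), "pose" (4x4, takes a point from camera to world coordinates). Camera axes: x right, y up, looking along -z (the intrinsics and any distortion apply to the point x, -y, -z); pixel columns grow to the right and rows downward; lengths in m; the calibration is good to about 2 mm. The wrist camera is an equidistant fisheye: a pixel r from the principal point sees the ray r / f radians off the axis. A picture is of the moment at which its call begins: read the wrist's pose just before it. get_calibration takes no time and is no camera call; for the wrist camera it gives the pose at the moment of the call.
- env.sign_off(): hands the job in; it is judged then, once.
The state is a dict: "time": time; "qpos": joint angles; "qd": joint speeds; "effort": joint torques, N m; "ee_pos": TCP position; "orientation": TCP orientation; "wrist_force": force on the tool from outside, world axes, zero at the start; "torque": the same for the moment, N m; "gripper_width": finger opening in m; "finger_force": force on a finger pad.
Only numpy, scipy, OpenCV 4.12 (cv2) and the standard library are available. Lean on these libraries where they do the work, as an engineer would, in place of code of your own. Each camera call takes 0.05 s, during which the arm holds its last target. There are 200 camera calls.

## Working session

There is one attempt and no reset: what is moved stays moved. The work goes in short steps, Python scripts to look and compute and a tool call to move; the robot and the scene stay as the last step left them, time stands still between calls to the robot, and variables do not carry over. Pictures are saved under pics/ and viewed, at most 14 in all, crops included, and the job is handed in when it is done.

Besides the shell and the picture viewer there is one more tool, called as name(argument=value, ...), one argument or row to a line, values as JSON. carry_out: Moves the arm, as the interface text tells. Its arguments: {"type":"object","properties":{"translation":{"type":"array"},"angular":{"type":"array"},"fingers":{"type":"number"},"grip_force":{"type":"number"}},"required":["translation","angular"]}

```bash
ls; mkdir -p pics; python3 - <<'E'
from bench import env
import cv2,numpy as np
s=env.read_state();print({k:np.round(v,3) for k,v in s.items()})
for n in("top","side"):
    im=env.read_camera(n);cv2.imwrite(f"pics/{n}0.png",im[...,::-1]);c=env.get_calibration(n);print(n,np.round(c["intrinsics"],1).tolist(),np.round(c["pose"],3).tolist(),c.keys())
print(env.get_calibration("wrist"))
E
```

```text
pics
{'time': np.float64(0.0), 'qpos': array([1.108, 0.259, 0.021, 1.334, 0.   , 1.418]), 'qd': array([-0.002,  0.001,  0.002,  0.   ,  0.001, -0.   ]), 'effort': array([ 0.0000e+00, -5.5564e+01,  3.4453e+01,  1.4000e-02, -0.0000e+00,
       -0.0000e+00]), 'ee_pos': array([0.168, 0.524, 0.231]), 'orientation': array([ 0.154,  0.988, -0.001, -0.   ]), 'wrist_force': array([-0.496, -0.152,  0.509]), 'torque': array([-0.031, -0.034, -0.016]), 'finger_force': np.float64(0.0), 'gripper_width': np.float64(0.085)}
top [[521.8, 0.0, 318.5], [0.0, 521.8, 238.4], [0.0, 0.0, 1.0]] [[-0.01, 0.997, -0.076, 0.462], [-1.0, -0.01, -0.004, 0.051], [-0.005, 0.076, 0.997, 1.489], [0.0, 0.0, 0.0, 1.0]] dict_keys(['intrinsics', 'pose'])
side [[500.4, 0.0, 323.7], [0.0, 500.4, 251.3], [0.0, 0.0, 1.0]] [[-0.994, 0.082, -0.074, 0.453], [-0.11, -0.699, 0.707, 1.085], [0.006, 0.711, 0.704, 1.185], [0.0, 0.0, 0.0, 1.0]] dict_keys(['intrinsics', 'pose'])
{'intrinsics': array([[371.64829954,   0.        , 318.54238149],
       [  0.        , 371.64829954, 239.36281864],
       [  0.        ,   0.        ,   1.        ]]), 'pose': array([[ 3.05230391e-01, -9.06314988e-01, -2.92279918e-01,
         9.40902637e-02],
       [ 9.52278156e-01,  2.90223739e-01,  9.45330424e-02,
         5.48011385e-01],
       [-8.50142869e-04, -3.07186138e-01,  9.51649071e-01,
         3.73061659e-01],
       [ 0.00000000e+00,  0.00000000e+00,  0.00000000e+00,
         1.00000000e+00]])}
```

View pics/top0.png

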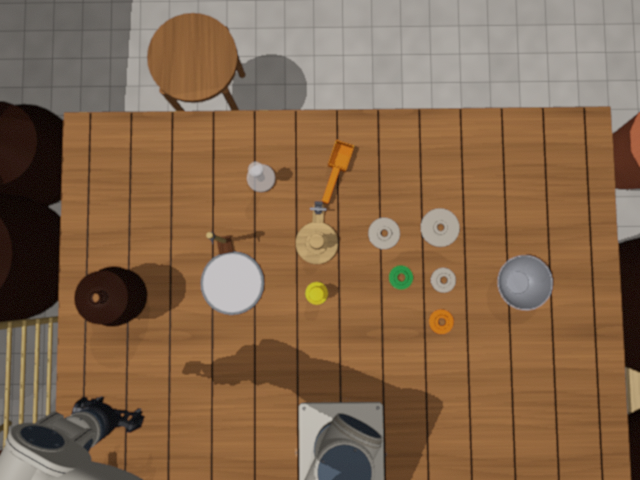

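View pics/side0.png

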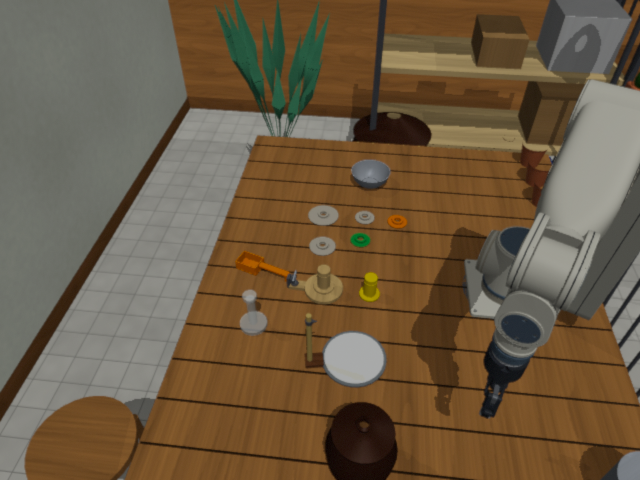

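Candidates in the top view: white rings at (440,228), (384,233) and (443,280); green and orange look-alikes at (401,277) and (441,322). The wooden cap is on the stand at (316,242), with the yellow look-alike at (316,293). The pad is at (233,283), with its upright at (211,237). I'll measure these next and make one close crop.

```bash
cat >h.py <<'E'
import cv2,numpy as np
from bench import env
from scipy.spatial.transform import Rotation as R
def ray(n,u,v,c=None):
    c=c or env.get_calibration(n);K=c["intrinsics"];P=c["pose"]
    x,y=(u-K[0,2])/K[0,0],(v-K[1,2])/K[1,1]
    if n=="wrist":
        r=np.hypot(x,y);k=np.tan(r)/r if r>1e-9 else 1;x,y=x*k,y*k
    return P[:3,3],P[:3,:3]@np.array([x,-y,-1])
def plane(n,u,v,z,c=None):
    o,d=ray(n,u,v,c);return o+d*(z-o[2])/d[2]
def proj(n,p):
    c=env.get_calibration(n);K=c["intrinsics"];P=c["pose"];q=P[:3,:3].T@(np.array(p)-P[:3,3])
    return np.array([K[0,2]+K[0,0]*q[0]/-q[2],K[1,2]-K[1,1]*q[1]/-q[2]])
def blobs(n,im,lo,hi,z,amin=150,roi=None,c=None):
    m=cv2.inRange(cv2.cvtColor(im,cv2.COLOR_RGB2HSV),lo,hi)
    if roi is not None:
        k=np.zeros_like(m);x0,y0,x1,y1=roi;k[y0:y1,x0:x1]=255;m&=k
    m=cv2.morphologyEx(m,cv2.MORPH_OPEN,np.ones((2,2)))
    out=[]
    for q in cv2.findContours(m,cv2.RETR_EXTERNAL,cv2.CHAIN_APPROX_NONE)[0]:
        if cv2.contourArea(q)<amin: continue
        w=np.array([plane(n,*p,z,c)[:2] for p in q[:,0].astype(float)],np.float32)
        (cx,cy),r=cv2.minEnclosingCircle(w);e=cv2.fitEllipse(w*1000)
        out.append((np.round(q[:,0].mean(0)),np.round(np.array(e[0])/1000,4),np.round(e[1]),round(2000*r)))
    return out
E
python3 - <<'E'
from h import *
for n in("top","side"):
    im=env.read_camera(n)
    print(n,"white");[print(*b) for b in blobs(n,im,(0,0,110),(180,60,255),0.005)]
    print("wood");[print(*b) for b in blobs(n,im,(12,60,150),(28,160,255),0.015,100)]
    if n=="top":
        a=im[130:330,190:470];cv2.imwrite("pics/c1.png",cv2.resize(a,None,fx=2.8,fy=2.8,interpolation=cv2.INTER_CUBIC)[...,::-1])
        for p in((440,228),(384,226),(443,271),(233,283),(320,222),(330,242)):print(p,cv2.cvtColor(im,cv2.COLOR_RGB2HSV)[p[1],p[0]])
E
```

```text
top whiteTraceback (most recent call last):
  File "<stdin>", line 4, in <module>
  File "h.py", line 23, in blobs
    w=np.array([plane(n,*p,z,c)[:2] for p in q[:,0].astype(float)],np.float32)
                ~~~~~^^^^^^^^^^
  File "h.py", line 11, in plane
    o,d=ray(n,u,v,c);return o+d*(z-o[2])/d[2]
        ~~~^^^^^^^^^
  File "h.py", line 5, in ray
    c=c or env.get_calibration(n);K=c["intrinsics"];P=c["pose"]
           ~~~~~~~~~~~~~~~~~~~^^^
ValueError: time passes only in moves, steps and waits
```

```bash
cat > /tmp/e.py <<'E'
s=open('h.py').read()
s=s.replace("def ray(","_c={}\ndef cal(n):\n    if n not in _c: _c[n]=env.get_calibration(n)\n    return _c[n]\ndef ray(",1).replace("c or env.get_calibration(n)","c or cal(n)").replace("c=env.get_calibration(n)","c=cal(n)")
open('h.py','w').write(s)
E
python3 /tmp/e.py
python3 - <<'E'
from h import *
for n in("top","side"):
    im=env.read_camera(n)
    print(n,"white");[print(*b) for b in blobs(n,im,(0,0,110),(180,60,255),0.005)]
    print("wood");[print(*b) for b in blobs(n,im,(12,60,150),(28,160,255),0.015,100)]
    if n=="top":
        a=im[130:330,190:470];cv2.imwrite("pics/c1.png",cv2.resize(a,None,fx=2.8,fy=2.8,interpolation=cv2.INTER_CUBIC)[...,::-1])
        for p in((440,218),(384,223),(443,271),(233,283),(320,222),(330,242)):print(p,cv2.cvtColor(im,cv2.COLOR_RGB2HSV)[p[1],p[0]])
E
```

```text
top white
[369. 453.] [-0.0264 -0.0777] [ 71. 134.] 162
[ 37. 466.] [-0.0427  0.8585] [111. 265.] 265
[332. 431.] [0.012  0.0029] [223. 255.] 303
[444. 281.] [ 0.4512 -0.2968] [66. 68.] 70
[527. 282.] [ 0.4496 -0.5329] [135. 152.] 157
[233. 284.] [0.4484 0.3019] [175. 175.] 180
[385. 234.] [ 0.5855 -0.132 ] [86. 87.] 90
[441. 228.] [ 0.6003 -0.2915] [106. 107.] 110
[628. 214.] [ 0.6379 -0.8273] [ 70. 175.] 157
[261. 178.] [0.7516 0.2205] [76. 88.] 93
[205. 106.] [0.9686 0.3717] [ 46. 164.] 157
[ 67. 100.] [0.9821 0.7889] [75. 81.] 96
[ 98. 100.] [0.9822 0.6991] [68. 77.] 93
[271. 100.] [0.9861 0.19  ] [75. 84.] 97
[102.  47.] [1.1413 0.6869] [48. 58.] 65
[343.  56.] [ 1.1136 -0.2266] [ 376. 1834.] 1566
wood
[233. 447.] [0.0016 0.2947] [ 29. 136.] 107
[492. 443.] [ 0.0056 -0.405 ] [ 16. 137.] 105
[450. 443.] [ 0.0059 -0.309 ] [ 16. 137.] 105
[278. 449.] [-0.0054  0.1712] [ 50. 128.] 116
[234. 435.] [0.0325 0.2958] [13. 99.] 102
[234. 424.] [0.0621 0.277 ] [ 11. 133.] 105
[277. 424.] [0.0617 0.1768] [ 16. 132.] 106
[492. 422.] [ 0.0624 -0.4229] [ 10. 178.] 105
[276. 416.] [0.0825 0.182
[... 4966 characters left out ...]

[628. 317.] [-0.3515  0.0729] [ 38. 235.] 249
[625. 288.] [-0.3795 -0.0464] [ 37. 357.] 347
[323. 247.] [ 0.5819 -0.1223] [83. 84.] 88
[527. 244.] [-0.1201 -0.2396] [ 17. 441.] 365
[365. 218.] [ 0.4474 -0.2862] [64. 66.] 69
[324. 216.] [ 0.5961 -0.2812] [102. 103.] 108
[369. 172.] [ 0.4446 -0.5678] [ 97. 151.] 152
[318. 128.] [ 0.6719 -0.8725] [207. 308.] 312
[132. 294.] [ 1.1236 -0.1906] [ 410. 1912.] 1709
[577. 210.] [-0.4924 -0.8033] [ 297. 1702.] 1599
[590.  39.] [-0.7864 -2.0365] [ 345. 1001.] 958
[ 59. 155.] [ 1.973  -1.2772] [ 886. 3196.] 3200
wood
[467. 144.] [ 0.103  -0.8054] [ 29. 396.] 300
[475. 130.] [ 0.0091 -0.9193] [ 33. 379.] 382
[448.  65.] [ 0.1792 -1.5971] [196. 953.] 710
```

View pics/c1.png

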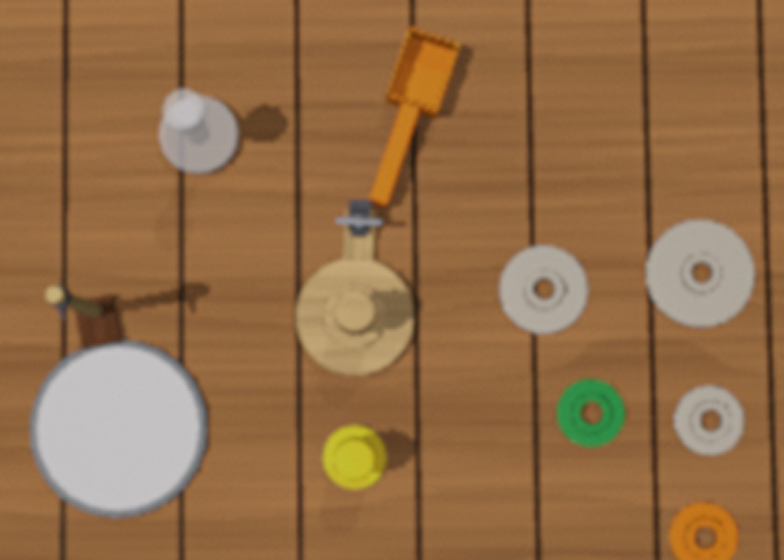

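The top view shows three white rings: 110 mm at (441,228), 90 mm at (385,234) and 70 mm at (444,281), so ring130 is absent. The green ring (401,277), the orange ring (441,322) and the yellow cap (316,293) are decoys. The wooden cap sits on the stand at (317,243).

Next I'll move over the stand, square the tool and measure with the wrist camera.

```bash
cat >>h.py <<'E'
def go(x,y,z,yaw=0):
    s=env.read_state();r=R.from_quat(s["orientation"]);T=R.from_matrix(np.array([[-1,0,0],[0,1,0],[0,0,-1.]]))
    T=R.from_euler('z',yaw)*T
    print("go",np.round(r.inv().apply(np.array([x,y,z])-s["ee_pos"])*100,2),np.round((r.inv()*T).as_rotvec(),3),"at",np.round(s["ee_pos"],4),"t",round(float(s["time"]),2),"F",np.round(s["wrist_force"],1),"w",round(float(s["gripper_width"]),4))
E
python3 - <<'E'
from h import *
p=plane("top",316.8,242.9,.015);print(p, plane("top",211,236,.2), plane("top",222,245,.01),plane("top",316,293,.08))
go(p[0]-.05,p[1],.24)
E
```

```text
[0.56117    0.06185949 0.015     ] [0.56851126 0.32284915 0.2       ] [0.55823524 0.33145751 0.01      ] [0.42188254 0.06481145 0.08      ]
go [-46.8  -33.51  -0.89] [-0.001 -0.    -0.31 ] at [0.1676 0.5237 0.231 ] t 0.25 F [ 0.  -0.1  0.2] w 0.0859
```

carry_out(
  translation=[
    [-23, -17, -0.9],
    [-46.8, -33.5, -0.9],
    [-46.8, -33.5, -0.9],
    [-46.8, -33.5, -0.9],
    [-46.8, -33.5, -0.9],
  ],
  angular=[
    [0, 0, -0.15],
    [0, 0, -0.31],
    [0, 0, -0.31],
    [0, 0, -0.31],
    [0, 0, -0.31],
  ],
)

```text
time: 0.88
ee_pos: [0.3539, 0.2723, 0.2368]
orientation: [-0.0, 1.0, 0.0, 0.0]
wrist_force: [0.8, 0.7, -0.4]
gripper_width: 0.0856
finger_force: 0.0
```

```bash
python3 - <<'E'
from h import *
go(.511,.062,.24)
E
```

```text
go [-15.7  -21.03  -0.31] [0.    0.001 0.   ] at [0.3539 0.2723 0.2368] t 0.88 F [ 0.8  0.7 -0.4] w 0.0856
```

carry_out(
  translation=[
    [-15.7, -21, -0.3],
    [-15.7, -21, -0.3],
    [-15.7, -21, -0.3],
    [-15.7, -21, -0.3],
    [-15.7, -21, -0.3],
  ],
  angular=[
    [0, 0, 0],
    [0, 0, 0],
    [0, 0, 0],
    [0, 0, 0],
    [0, 0, 0],
  ],
)

```text
time: 1.5
ee_pos: [0.5118, 0.0609, 0.239]
orientation: [0.002, 1.0, -0.0, -0.0]
wrist_force: [-0.5, -0.0, -0.9]
gripper_width: 0.086
finger_force: 0.0
```

```bash
python3 - <<'E'
from h import *
go(.511,.062,.24)
im=env.read_camera("wrist");cv2.imwrite("pics/w1.png",im[...,::-1])
c=cal("wrist");print(np.round(c["pose"],3))
hsv=cv2.cvtColor(im,cv2.COLOR_RGB2HSV);print(hsv[240:460:30,318])
E
```

```text
go [ 0.09  0.11 -0.1 ] [-0.    -0.001 -0.004] at [0.5118 0.0609 0.239 ] t 1.5 F [-0.5 -0.  -0.9] w 0.086
[[ 0.004 -0.952 -0.307  0.434]
 [ 1.     0.003  0.001  0.062]
 [-0.    -0.307  0.952  0.381]
 [ 0.     0.     0.     1.   ]]
[[ 18 125  96]
 [ 18 115 202]
 [ 18 113 206]
 [  8  12  82]
 [ 13 153 153]
 [ 13 154 139]
 [ 13 109  28]
 [ 12  75  17]]
```

View pics/w1.png

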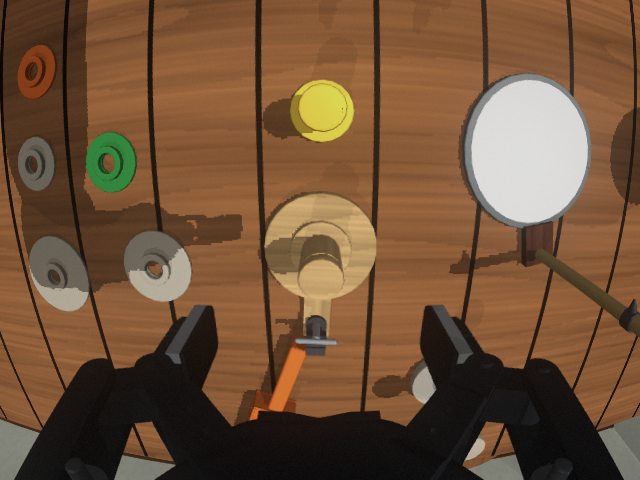

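The wrist view shows the foot circle around (320,246), the wooden cap knob at (321,278), ring90 at (157,266), ring110 at (58,273), ring70 at (36,163) and the pad at (528,150). I'll measure them all from this frame.

```bash
python3 - <<'E'
from h import *
im=cv2.imread("pics/w1.png")[...,::-1].copy()
print("white");[print(*b) for b in blobs("wrist",im,(0,0,60),(180,70,255),.005,300,(0,0,640,310))]
for b in blobs("wrist",im,(0,0,60),(180,70,255),.009,5000,(0,0,640,310)):print("pad",*b)
for b in blobs("wrist",im,(15,80,150),(21,135,255),.015,500,(255,180,385,310)):print("foot",*b)
# foot edge circle by left/right/top arc points
m=cv2.inRange(cv2.cvtColor(im,cv2.COLOR_RGB2HSV),(15,60,60),(22,140,255))
pts=[]
for v in range(200,275,2):
    u=np.where(m[v,255:385])[0]+255
    for k in(u.min()-.5,u.max()+.5):pts.append(plane("wrist",k,v,.015)[:2])
P=np.array(pts)
from scipy.optimize import least_squares
f=least_squares(lambda q:np.hypot(*(P-q[:2]).T)-q[2],[.56,.06,.06],loss="soft_l1",f_scale=.001);print("foot circ",f.x)
for n,u,v,z in(("knobtop",321,277,.095),):print(n,plane("wrist",u,v,z))
E
```

```text
white
[ 60. 274.] [ 0.6049 -0.2866] [106. 108.] 110
[159. 267.] [ 0.5901 -0.1273] [87. 89.] 90
[ 37. 164.] [ 0.456  -0.2918] [67. 68.] 70
[526. 151.] [0.4535 0.3061] [178. 180.] 183
pad [526. 151.] [0.4533 0.3035] [176. 178.] 181
foot [318. 249.] [0.5691 0.0655] [107. 120.] 132
foot circ [0.56213108 0.06317557 0.05953031]
knobtop [0.55992895 0.06356641 0.095     ]
```

carry_out(
  translation=[
    [-5, 0.2, 5],
    [-5, 0.2, 11],
    [-5, 0.2, 16],
    [-5, 0.2, 18.4],
    [-5, 0.2, 18.4],
  ],
  angular=[
    [0, 0, 0],
    [0, 0, 0],
    [0, 0, 0],
    [0, 0, 0],
    [0, 0, 0],
  ],
)

```text
time: 2.17
ee_pos: [0.5583, 0.0672, 0.0543]
orientation: [-0.001, 1.0, 0.0, -0.002]
wrist_force: [0.9, 0.5, 0.8]
gripper_width: 0.0855
finger_force: 0.0
```

carry_out(
  translation=[
    [0, 0, 0],
    [0, 0, 0],
    [0, 0, 0],
    [0, 0, 0],
    [0, 0, 0],
  ],
  angular=[
    [0, 0, 0],
    [0, 0, 0],
    [0, 0, 0],
    [0, 0, 0],
    [0, 0, 0],
  ],
  fingers=3.5,
  grip_force=30,
)

```text
time: 2.8
ee_pos: [0.5609, 0.065, 0.0573]
orientation: [0.0, 1.0, -0.001, 0.001]
wrist_force: [-1.3, -5.3, 6.8]
gripper_width: 0.04
finger_force: 30.0
```

```bash
python3 - <<'E'
from h import *
go(.56,.19,.15)
E
```

```text
go [ 0.07 12.48 -9.29] [-0.002  0.003 -0.001] at [0.5609 0.065  0.0573] t 2.8 F [-1.3 -5.3  6.8] w 0.04
```

carry_out(
  translation=[
    [0, 0, 0],
  ],
  angular=[
    [0, 0, 0],
  ],
)

```text
time: 2.92
ee_pos: [0.5609, 0.065, 0.0573]
orientation: [0.0, 1.0, -0.001, 0.001]
wrist_force: [-2.2, -4.4, 6.5]
gripper_width: 0.0395
finger_force: 30.0
```

carry_out(
  translation=[
    [0, 0, 0],
  ],
  angular=[
    [0, 0, 0],
  ],
)

```text
time: 3.05
ee_pos: [0.5609, 0.065, 0.0573]
orientation: [0.0, 1.0, -0.001, 0.001]
wrist_force: [-0.6, -5.8, 6.3]
gripper_width: 0.0397
finger_force: 30.0
```

carry_out(
  translation=[
    [0, 0, -9],
    [0, 0, -9],
    [0, 0, -9],
  ],
  angular=[
    [0, 0, 0],
    [0, 0, 0],
    [0, 0, 0],
  ],
)

```text
time: 3.42
ee_pos: [0.5614, 0.0659, 0.1484]
orientation: [-0.0, 1.0, -0.0, 0.003]
wrist_force: [0.1, -0.1, -0.7]
gripper_width: 0.0395
finger_force: 32.6
```

```bash
python3 - <<'E'
from h import *
go(.56,.19,.12)
im=env.read_camera("wrist");cv2.imwrite("pics/w2.png",im[...,::-1])
go(.56,.19,.12)
E
```

```text
go [ 0.15 12.41  2.84] [-0.     0.005  0.   ] at [0.5614 0.0659 0.1484] t 3.42 F [ 0.1 -0.1 -0.7] w 0.0395
go [ 0.05 12.4   2.66] [-0.     0.002  0.   ] at [0.5604 0.066  0.1466] t 3.48 F [ 0.1  0.3 -2.2] w 0.0394
```

View pics/w2.png

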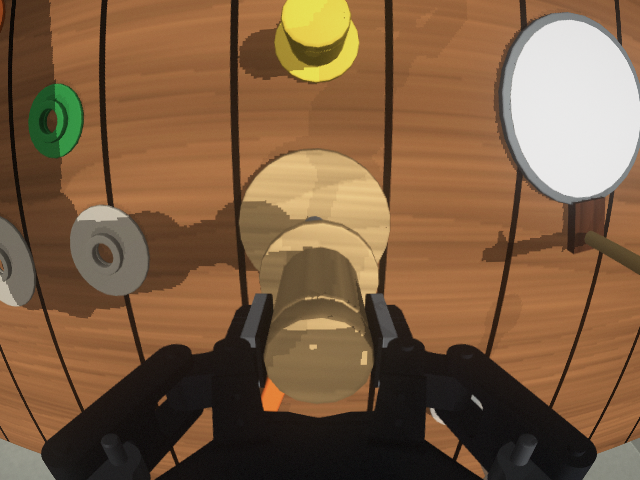

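The cap is held and clear of the post. The bare foot is around (315,215), and ring90 is at (109,250). Setting the cap down at (0.56, 0.19).

carry_out(
  translation=[
    [0, 6, 0],
    [0, 12.4, 0],
    [0, 12.4, 4],
    [0, 12.4, 8],
    [0, 12.4, 9.6],
  ],
  angular=[
    [0, 0, 0],
    [0, 0, 0],
    [0, 0, 0],
    [0, 0, 0],
    [0, 0, 0],
  ],
)

```text
time: 4.1
ee_pos: [0.5579, 0.1898, 0.0463]
orientation: [-0.0, 1.0, -0.0, -0.003]
wrist_force: [-0.5, -0.6, -0.1]
gripper_width: 0.0395
finger_force: 32.7
```

carry_out(
  translation=[
    [0, 0, 0.4],
    [0, 0, 0.7],
    [0, 0, 0.7],
  ],
  angular=[
    [0, 0, 0],
    [0, 0, 0],
    [0, 0, 0],
  ],
)

```text
time: 4.47
ee_pos: [0.5607, 0.1899, 0.0436]
orientation: [0.0, 1.0, 0.0, 0.001]
wrist_force: [0.2, -0.4, -0.2]
gripper_width: 0.0391
finger_force: 32.7
```

```bash
python3 - <<'E'
from h import *
go(.56,.19,.0423)
E
```

```text
go [0.07 0.01 0.13] [ 0.     0.002 -0.   ] at [0.5607 0.1899 0.0436] t 4.47 F [ 0.2 -0.4 -0.2] w 0.0391
```

carry_out(
  translation=[
    [0, 0, 0.15],
    [0, 0, 0.15],
  ],
  angular=[
    [0, 0, 0],
    [0, 0, 0],
  ],
)

```text
time: 4.72
ee_pos: [0.5608, 0.19, 0.0423]
orientation: [-0.0, 1.0, 0.0, 0.001]
wrist_force: [-0.8, -0.6, 4.2]
gripper_width: 0.0395
finger_force: 33.1
```

carry_out(
  translation=[
    [0, 0, 0],
    [0, 0, 0],
    [0, 0, 0],
    [0, 0, 0],
  ],
  angular=[
    [0, 0, 0],
    [0, 0, 0],
    [0, 0, 0],
    [0, 0, 0],
  ],
  fingers=8,
)

```text
time: 5.22
ee_pos: [0.56, 0.19, 0.0411]
orientation: [-0.0, 1.0, -0.0, -0.0]
wrist_force: [0.2, 0.3, -1.3]
gripper_width: 0.08
finger_force: 0.0
```

carry_out(
  translation=[
    [0, 0, -6],
    [0, 0, -12],
    [0, 0, -16],
    [3, -12.7, -16],
    [3, -12.7, -16],
  ],
  angular=[
    [0, 0, 0],
    [0, 0, 0],
    [0, 0, 0],
    [0, 0, 0],
    [0, 0, 0],
  ],
)

```text
time: 5.85
ee_pos: [0.5311, 0.0675, 0.2016]
orientation: [-0.001, 1.0, -0.0, 0.001]
wrist_force: [-0.3, -0.9, -0.4]
gripper_width: 0.0799
finger_force: 0.0
```

carry_out(
  translation=[
    [0, 0, 0],
    [0, 0, 0],
    [0, 0, 0],
  ],
  angular=[
    [0, 0, 0],
    [0, 0, 0],
    [0, 0, 0],
  ],
)

```text
time: 6.22
ee_pos: [0.5316, 0.0692, 0.201]
orientation: [-0.001, 1.0, 0.0, -0.0]
wrist_force: [-0.8, 0.0, -0.1]
gripper_width: 0.0801
finger_force: 0.0
```

```bash
python3 - <<'E'
from h import *
cal("wrist")
im=env.read_camera("wrist");cv2.imwrite("pics/w3.png",im[...,::-1])
go(.53,.063,.2)
m=cv2.inRange(cv2.cvtColor(im,cv2.COLOR_RGB2HSV),(15,60,60),(22,140,255))
ns=cv2.findContours(m[:,240:400].copy(),cv2.RETR_EXTERNAL,cv2.CHAIN_APPROX_NONE)[0]
q=max(ns,key=cv2.contourArea)[:,0]+[240,0];print(cv2.boundingRect(q))
cv2.imwrite("pics/w3c.png",cv2.resize(im[150:350,220:420],(800,600)[::1] if 0 else (600,600))[...,::-1])
E
```

```text
go [ 0.15 -0.63  0.1 ] [ 0.    -0.     0.002] at [0.5315 0.0693 0.201 ] t 6.28 F [-0.5  1.1  0.5] w 0.0801
(248, 178, 127, 162)
```

View pics/w3c.png

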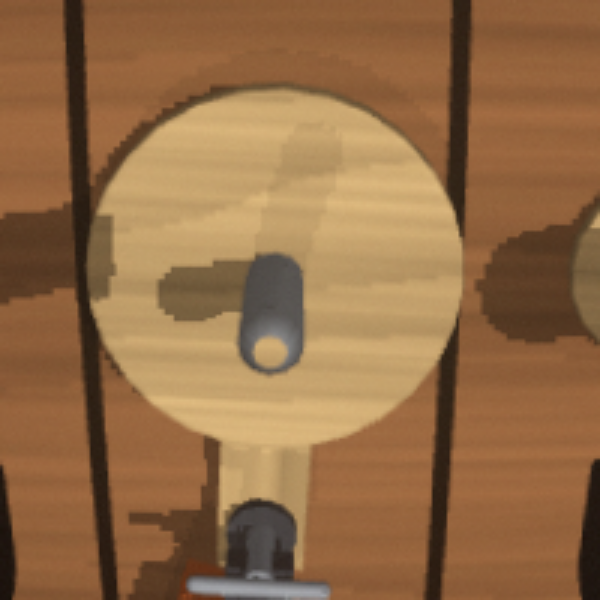

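The post is bare. Its tip is at crop (270,351), i.e. pixel (310,267), and the foot circle is centred near (312,238).

```bash
cat >>h.py <<'E'
from scipy.optimize import least_squares
def circ(P,x0):
    f=least_squares(lambda q:np.hypot(*(P-q[:2]).T)-q[2],x0,loss="soft_l1",f_scale=.0007);return np.round(f.x,4)
def ringfit(n,im,lo,hi,z,seed,win,r,c=None):
    """fit outer circle of the masked blob nearest pixel seed, on plane z"""
    u,v=map(int,seed);m=cv2.inRange(cv2.cvtColor(im,cv2.COLOR_RGB2HSV),lo,hi)
    k=np.zeros_like(m);k[max(v-win,0):v+win,max(u-win,0):u+win]=255
    q=max(cv2.findContours(m&k,cv2.RETR_EXTERNAL,cv2.CHAIN_APPROX_NONE)[0],key=cv2.contourArea)[:,0].astype(float)
    P=np.array([plane(n,*p,z,c)[:2] for p in q]);return circ(P,[*P.mean(0),r])
E
python3 - <<'E'
from h import *
cal("wrist")
im=cv2.imread("pics/w3.png")[...,::-1].copy()
print("tip",plane("wrist",310,267,.075))
hsv=cv2.cvtColor(im,cv2.COLOR_RGB2HSV)
m=cv2.inRange(hsv,(15,60,60),(22,140,255))
pts=[]
for v in range(182,292,2):
    u=np.where(m[v,245:385])[0]+245
    for k in(u.min()-.5,u.max()+.5):pts.append(plane("wrist",k,v,.015)[:2])
print("foot",circ(np.array(pts),[.56,.06,.06]))
print("ring90",ringfit("wrist",im,(0,0,50),(180,70,255),.005,(130,255),70,.045))
go(.60-.03,-.287,.2)
E
```

```text
tip [0.56352158 0.06307055 0.075     ]
foot [0.5626 0.0629 0.0596]
ring90 [ 0.589  -0.1286  0.0441]
go [ -3.79 -35.64   0.09] [ 0.    -0.     0.002] at [0.5315 0.0693 0.201 ] t 6.28 F [-0.5  1.1  0.5] w 0.0801
```

carry_out(
  translation=[
    [-3.8, -35.6, 0],
    [-3.8, -35.6, 0],
    [-3.8, -35.6, 0],
    [-3.8, -35.6, 0],
    [-3.8, -35.6, 0],
  ],
  angular=[
    [0, 0, 0],
    [0, 0, 0],
    [0, 0, 0],
    [0, 0, 0],
    [0, 0, 0],
  ],
)

```text
time: 6.9
ee_pos: [0.5653, -0.2434, 0.201]
orientation: [-0.001, 1.0, 0.0, 0.0]
wrist_force: [1.2, 0.8, 0.3]
gripper_width: 0.0797
finger_force: 0.0
```

carry_out(
  translation=[
    [0, -5.7, 0],
    [0, -5.7, 0],
    [0, -5.7, 0],
    [0, -5.7, 0],
    [0, -5.7, 0],
  ],
  angular=[
    [0, 0, 0],
    [0, 0, 0],
    [0, 0, 0],
    [0, 0, 0],
    [0, 0, 0],
  ],
)

```text
time: 7.52
ee_pos: [0.565, -0.2981, 0.2016]
orientation: [-0.001, 1.0, -0.0, 0.0]
wrist_force: [0.1, -0.1, 0.6]
gripper_width: 0.0798
finger_force: 0.0
```

```bash
python3 - <<'E'
from h import *
cal("wrist")
im=env.read_camera("wrist");cv2.imwrite("pics/w4.png",im[...,::-1])
go(.57,-.287,.2)
[print(*b) for b in blobs("wrist",im,(0,0,50),(180,70,255),.005,600,(0,0,640,330))]
E
```

```text
go [-0.51  1.12  0.16] [-0.     0.     0.002] at [ 0.5649 -0.2982  0.2016] t 7.58 F [-0.3 -0.1 -0. ] w 0.0797
[327. 244.] [ 0.6052 -0.2893] [108. 108.] 110
[482. 232.] [ 0.5905 -0.1296] [88. 89.] 90
[322.  89.] [ 0.4561 -0.2945] [68. 68.] 69
[89. 94.] [ 0.4397 -0.5425] [176. 176.] 178
```

View pics/w4.png

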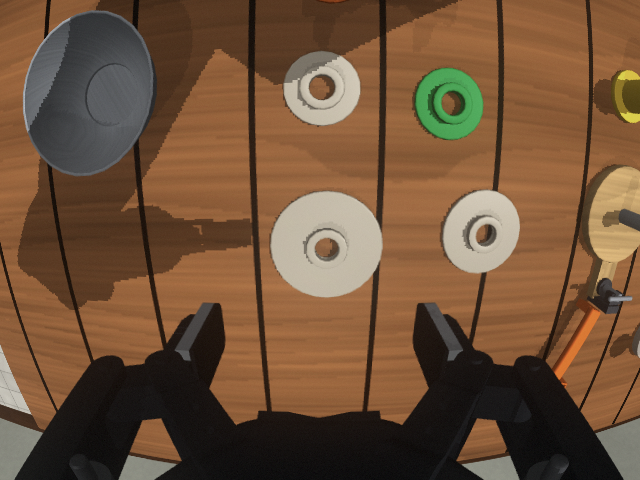

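Ring110 is at (327,244), world (0.605, -0.289). Descending with the fingers at 5 cm.

carry_out(
  translation=[
    [-4, 0.9, 5],
    [-4, 0.9, 11],
    [-4, 0.9, 16],
    [-4, 0.9, 18],
    [-4, 0.9, 18],
  ],
  angular=[
    [0, 0, 0],
    [0, 0, 0],
    [0, 0, 0],
    [0, 0, 0],
    [0, 0, 0],
  ],
  fingers=5.2,
)

```text
time: 8.2
ee_pos: [0.6039, -0.2893, 0.0197]
orientation: [-0.0, 1.0, 0.001, -0.001]
wrist_force: [0.7, -0.2, 0.5]
gripper_width: 0.052
finger_force: 0.0
```

carry_out(
  translation=[
    [0, 0, 0],
    [0, 0, 0],
    [0, 0, 0],
    [0, 0, 0.4],
    [0, 0, 0.8],
  ],
  angular=[
    [0, 0, 0],
    [0, 0, 0],
    [0, 0, 0],
    [0, 0, 0],
    [0, 0, 0],
  ],
)

```text
time: 8.82
ee_pos: [0.6046, -0.2904, 0.013]
orientation: [-0.0, 1.0, -0.0, 0.0]
wrist_force: [-0.2, -0.1, 0.2]
gripper_width: 0.0518
finger_force: 0.0
```

```bash
python3 - <<'E'
from h import *
go(.605,-.289,.01)
cal("wrist");im=env.read_camera("wrist");cv2.imwrite("pics/w5.png",im[200:420,180:460,::-1])
[print(*b) for b in blobs("wrist",im,(0,0,70),(180,70,255),.005,600,(0,0,640,330))]
E
```

```text
go [-0.04  0.14  0.3 ] [-0.  0.  0.] at [ 0.6046 -0.2904  0.013 ] t 8.82 F [-0.2 -0.1  0.2] w 0.0518
[596. 259.] [ 0.591  -0.1356] [78. 93.] 92
[319. 277.] [ 0.589  -0.2897] [ 74. 112.] 109
[306.  12.] [ 0.4813 -0.2947] [15. 63.] 57
```

View pics/w5.png

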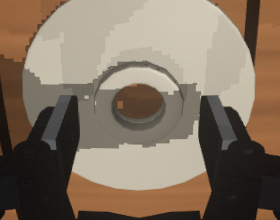

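The fingers bracket the neck; the hole is at pixel (318,298). Lowering in small steps until I feel contact.

carry_out(
  translation=[
    [0, 0, 0.3],
    [0, 0, 0.5],
    [0, 0, 0.5],
  ],
  angular=[
    [0, 0, 0],
    [0, 0, 0],
    [0, 0, 0],
  ],
)

```text
time: 9.25
ee_pos: [0.6045, -0.2903, 0.0079]
orientation: [-0.0, 1.0, 0.0, -0.0]
wrist_force: [-0.4, -0.3, -0.1]
gripper_width: 0.0522
finger_force: 0.0
```

carry_out(
  translation=[
    [0, 0, 0.2],
    [0, 0, 0.2],
  ],
  angular=[
    [0, 0, 0],
    [0, 0, 0],
  ],
)

```text
time: 9.5
ee_pos: [0.6046, -0.2903, 0.006]
orientation: [-0.0, 1.0, 0.0, -0.0]
wrist_force: [0.5, 1.3, -0.2]
gripper_width: 0.0521
finger_force: 0.0
```

carry_out(
  translation=[
    [0, 0, 0.2],
    [0, 0, 0.2],
  ],
  angular=[
    [0, 0, 0],
    [0, 0, 0],
  ],
)

```text
time: 9.75
ee_pos: [0.6045, -0.2903, 0.004]
orientation: [-0.0, 1.0, 0.0, -0.0]
wrist_force: [-0.9, -0.3, 0.4]
gripper_width: 0.0518
finger_force: 0.0
```

carry_out(
  translation=[
    [0, 0, 0.15],
    [0, 0, 0.15],
  ],
  angular=[
    [0, 0, 0],
    [0, 0, 0],
  ],
)

```text
time: 10.0
ee_pos: [0.6045, -0.2903, 0.0025]
orientation: [-0.0, 1.0, 0.0, -0.0]
wrist_force: [0.3, -0.2, 0.0]
gripper_width: 0.0517
finger_force: 0.0
```

carry_out(
  translation=[
    [0, 0, 0.15],
    [0, 0, 0.15],
  ],
  angular=[
    [0, 0, 0],
    [0, 0, 0],
  ],
)

```text
time: 10.25
ee_pos: [0.6047, -0.2905, 0.0017]
orientation: [-0.0, 1.0, -0.0, 0.0]
wrist_force: [-1.8, 0.6, 4.2]
gripper_width: 0.0521
finger_force: 2.2
```

carry_out(
  translation=[
    [0, 0, 0.15],
    [0, 0, 0.15],
  ],
  angular=[
    [0, 0, 0],
    [0, 0, 0],
  ],
)

```text
time: 10.5
ee_pos: [0.6047, -0.2905, 0.0016]
orientation: [-0.0, 1.0, -0.0, 0.001]
wrist_force: [-4.9, 2.7, 16.4]
gripper_width: 0.052
finger_force: 8.3
```

carry_out(
  translation=[
    [0, 0, -0.45],
    [0, 0, -0.45],
  ],
  angular=[
    [0, 0, 0],
    [0, 0, 0],
  ],
)

```text
time: 10.75
ee_pos: [0.6048, -0.2905, 0.0044]
orientation: [-0.0, 1.0, -0.0, 0.0]
wrist_force: [0.4, -0.4, -0.9]
gripper_width: 0.0521
finger_force: 0.0
```

carry_out(
  translation=[
    [0, 0, 0],
    [0, 0, 0],
    [0, 0, 0],
    [0, 0, 0],
  ],
  angular=[
    [0, 0, 0],
    [0, 0, 0],
    [0, 0, 0],
    [0, 0, 0],
  ],
  fingers=3.5,
  grip_force=50,
)

```text
time: 11.25
ee_pos: [0.6047, -0.2905, 0.0044]
orientation: [-0.0, 1.0, -0.0, 0.0]
wrist_force: [-2.0, 0.3, 5.8]
gripper_width: 0.0374
finger_force: 50.0
```

carry_out(
  translation=[
    [0, 0, -0.5],
    [0, 0, -1.5],
    [0, 0, -3],
    [0, 0, -5],
    [0, 0, -5],
  ],
  angular=[
    [0, 0, 0],
    [0, 0, 0],
    [0, 0, 0],
    [0, 0, 0],
    [0, 0, 0],
  ],
)

```text
time: 11.88
ee_pos: [0.6056, -0.291, 0.0565]
orientation: [-0.0, 1.0, -0.001, 0.002]
wrist_force: [0.9, 0.7, -2.0]
gripper_width: 0.037
finger_force: 50.3
```

```bash
python3 - <<'E'
from h import *
go(.46,-.289,.19)
im=env.read_camera("wrist");cv2.imwrite("pics/w6.png",im[200:420,160:480,::-1])
E
```

```text
go [ 14.52   0.18 -13.4 ] [-0.002  0.003  0.   ] at [ 0.6056 -0.291   0.0565] t 11.88 F [ 0.9  0.7 -2. ] w 0.037
```

View pics/w6.png

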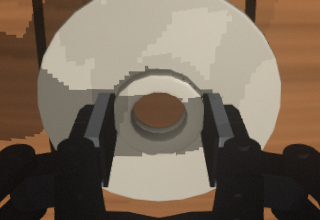

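The ring is lifted and looks level, with its hole at pixel (318,310). I'll work out where it sits relative to the TCP.

```bash
python3 - <<'E'
from h import *
c=env.get_calibration("wrist");im=env.read_camera("wrist")
s=env.read_state();print(s["ee_pos"],s["wrist_force"],s["gripper_width"])
z=s["ee_pos"][2]-.0044
print("hole",plane("wrist",318.5,310.5,z+.013)-s["ee_pos"])
m=cv2.inRange(cv2.cvtColor(im,cv2.COLOR_RGB2HSV),(0,0,70),(180,70,255))
q=max(cv2.findContours(m,cv2.RETR_EXTERNAL,cv2.CHAIN_APPROX_NONE)[0],key=cv2.contourArea)[:,0].astype(float)
P=np.array([plane("wrist",*p,z+.005)[:2] for p in q if p[1]<300])
print(circ(P,[*P.mean(0),.055]))
n="side";b=env.read_camera(n);cv2.imwrite("pics/s2.png",cv2.resize(b[170:270,270:390],(720,600))[...,::-1])
E
```

```text
[ 0.60460093 -0.2903599   0.05427337] [ 0.52617098  1.41273818 -2.52612054] 0.037042121698012485
hole [-0.00355463  0.0002583   0.0086    ]
[ 0.603  -0.29    0.0533]
```

View pics/s2.png

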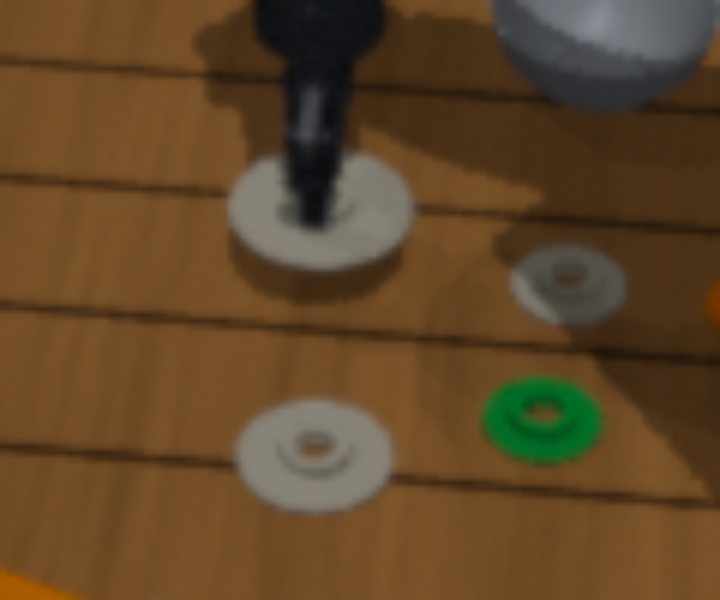

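The side crop shows ring110 held level at about (320,210), with ring90 and ring70 undisturbed. Carrying it to the pad.

carry_out(
  translation=[
    [3, 3, -4],
    [6, 8, -8],
    [10, 13, -13],
    [13, 18, -13],
    [15, 23, -13],
  ],
  angular=[
    [0, 0, 0],
    [0, 0, 0],
    [0, 0, 0],
    [0, 0, 0],
    [0, 0, 0],
  ],
)

```text
time: 12.65
ee_pos: [0.4573, -0.0679, 0.1841]
orientation: [0.0, 1.0, -0.0, 0.0]
wrist_force: [1.8, 1.1, -1.8]
gripper_width: 0.0371
finger_force: 51.0
```

carry_out(
  translation=[
    [0, 6, 0],
    [0, 12, 0],
    [0, 18, 0],
    [0, 24, 0],
    [0, 30, 0],
  ],
  angular=[
    [0, 0, 0],
    [0, 0, 0],
    [0, 0, 0],
    [0, 0, 0],
    [0, 0, 0],
  ],
)

```text
time: 13.28
ee_pos: [0.4579, 0.2329, 0.1831]
orientation: [-0.0, 1.0, -0.0, -0.0]
wrist_force: [2.1, 0.1, -2.8]
gripper_width: 0.0369
finger_force: 51.0
```

carry_out(
  translation=[
    [0, 4, 0],
    [0, 6.3, 0],
    [0, 6.3, 0],
    [0, 6.3, 0],
    [0, 6.3, 0],
  ],
  angular=[
    [0, 0, 0],
    [0, 0, 0],
    [0, 0, 0],
    [0, 0, 0],
    [0, 0, 0],
  ],
)

```text
time: 13.9
ee_pos: [0.4585, 0.2931, 0.1836]
orientation: [0.0, 1.0, -0.0, -0.0]
wrist_force: [-0.2, -0.2, -1.5]
gripper_width: 0.037
finger_force: 51.1
```

```bash
python3 - <<'E'
from h import *
go(.453,.303,.1844)
E
```

```text
go [ 0.55  0.99 -0.08] [-0.    -0.    -0.001] at [0.4585 0.2931 0.1836] t 13.9 F [-0.2 -0.2 -1.5] w 0.037
```

carry_out(
  translation=[
    [0.4, 0.9, 0],
    [0.4, 0.9, 0],
    [0.4, 0.9, 0],
    [0.4, 0.9, 0],
    [0.4, 0.9, 0],
  ],
  angular=[
    [0, 0, 0],
    [0, 0, 0],
    [0, 0, 0],
    [0, 0, 0],
    [0, 0, 0],
  ],
)

```text
time: 14.52
ee_pos: [0.4545, 0.3029, 0.1837]
orientation: [-0.0, 1.0, 0.0, 0.0]
wrist_force: [0.7, 0.2, -2.4]
gripper_width: 0.037
finger_force: 51.1
```

carry_out(
  translation=[
    [0, 0, 0],
    [0, 0, 0],
    [0, 0, 0],
    [0, 0, 0],
    [0, 0, 0],
  ],
  angular=[
    [0, 0, 0],
    [0, 0, 0],
    [0, 0, 0],
    [0, 0, 0],
    [0, 0, 0],
  ],
)

```text
time: 15.15
ee_pos: [0.4544, 0.303, 0.1837]
orientation: [-0.0, 1.0, -0.0, 0.0]
wrist_force: [0.7, 0.6, -2.5]
gripper_width: 0.0371
finger_force: 51.1
```

carry_out(
  translation=[
    [0, 0, 0],
    [0, 0, 0],
    [0, 0, 0],
    [0, 0, 0],
    [0, 0, 0],
  ],
  angular=[
    [0, 0, 0],
    [0, 0, 0],
    [0, 0, 0],
    [0, 0, 0],
    [0, 0, 0],
  ],
)

```text
time: 15.78
ee_pos: [0.4544, 0.303, 0.1837]
orientation: [-0.0, 1.0, 0.0, 0.0]
wrist_force: [-0.6, -0.2, -2.4]
gripper_width: 0.0371
finger_force: 51.1
```

carry_out(
  translation=[
    [0, 0, 0],
    [0, 0, 0],
    [0, 0, 0],
    [0, 0, 0],
    [0, 0, 0],
  ],
  angular=[
    [0, 0, 0],
    [0, 0, 0],
    [0, 0, 0],
    [0, 0, 0],
    [0, 0, 0],
  ],
)

```text
time: 16.4
ee_pos: [0.4544, 0.303, 0.1837]
orientation: [-0.0, 1.0, -0.0, -0.0]
wrist_force: [-0.2, -0.1, -1.6]
gripper_width: 0.037
finger_force: 51.1
```

```bash
cat >>h.py <<'E'
def held(r,dz=.0044,vmax=300):
    c=env.get_calibration("wrist");_c["wrist"]=c;s=env.read_state();im=env.read_camera("wrist");z=s["ee_pos"][2]-dz
    m=cv2.inRange(cv2.cvtColor(im,cv2.COLOR_RGB2HSV),(0,0,70),(180,70,255))
    print([plane("wrist",318,260,z)])
    k=np.zeros_like(m);k[195:vmax,190:450]=255
    q=max(cv2.findContours(m&k,cv2.RETR_EXTERNAL,cv2.CHAIN_APPROX_NONE)[0],key=cv2.contourArea)[:,0].astype(float)
    P=np.array([plane("wrist",*p,z+.005)[:2] for p in q if 197<p[1]<vmax-2 and 192<p[0]<447])
    f=circ(P,[*P.mean(0),r]);print("held",f,"off",np.round(f[:2]-s["ee_pos"][:2],4));return im
E
python3 - <<'E'
from h import *
im=held(.055);cv2.imwrite("pics/w7.png",im[...,::-1])
[print(*b) for b in blobs("top",env.read_camera("top"),(0,0,110),(180,60,255),.005,250,(360,190,480,310))]
go(.565,.063,.15)
E
```

```text
[array([0.43370931, 0.30304563, 0.17925272])]
held [0.43   0.3033 0.0451] off [-0.0244  0.0003]
[444. 281.] [ 0.4513 -0.2969] [66. 68.] 70
[384. 234.] [ 0.5855 -0.1321] [87. 87.] 90
go [-11.05 -24.     3.37] [-0. -0.  0.] at [0.4544 0.303  0.1837] t 16.5 F [ 0.3  0.1 -3. ] w 0.0369
```

View pics/w7.png

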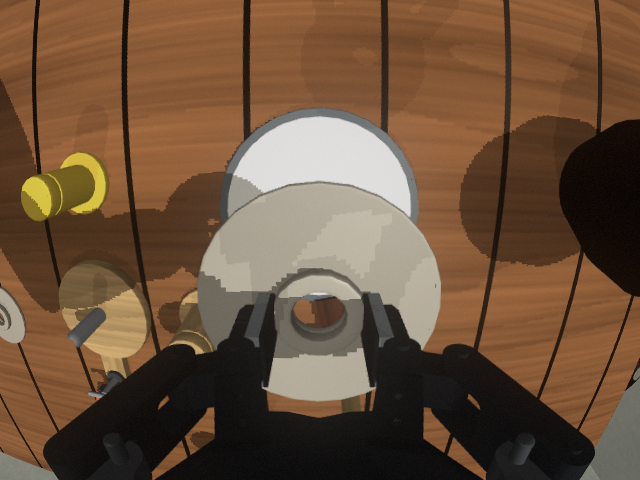

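Ring110 is level over the pad and its two-second hold is done. The cap and post are at lower left. Moving over the post now.

carry_out(
  translation=[
    [-2, -5, 0],
    [-4, -10, 0],
    [-6.5, -15, 0],
    [-9, -20, 0],
    [-11, -24, 0],
  ],
  angular=[
    [0, 0, 0],
    [0, 0, 0],
    [0, 0, 0],
    [0, 0, 0],
    [0, 0, 0],
  ],
)

```text
time: 17.12
ee_pos: [0.5653, 0.0609, 0.1837]
orientation: [0.0, 1.0, -0.0, 0.0]
wrist_force: [0.4, -0.2, -1.7]
gripper_width: 0.0369
finger_force: 51.1
```

carry_out(
  translation=[
    [0, 0, 2],
    [0, 0, 5],
    [0, 0, 6.5],
    [0, 0, 6.5],
    [0, 0, 6.5],
  ],
  angular=[
    [0, 0, 0],
    [0, 0, 0],
    [0, 0, 0],
    [0, 0, 0],
    [0, 0, 0],
  ],
)

```text
time: 17.75
ee_pos: [0.565, 0.0632, 0.1197]
orientation: [-0.0, 1.0, -0.0, 0.001]
wrist_force: [0.3, -0.1, -1.7]
gripper_width: 0.0372
finger_force: 51.2
```

```bash
python3 - <<'E'
from h import *
im=held(.055);cv2.imwrite("pics/w8.png",im[170:420,160:480,::-1])
go(.565,.063,.1)
E
```

```text
[array([0.54428832, 0.06324071, 0.11526239])]
held [0.5251 0.0633 0.0407] off [-0.0399  0.0001]
go [ 0.01 -0.02  1.98] [-0.     0.002  0.001] at [0.5651 0.0632 0.1198] t 17.8 F [ 0.8 -0.9 -1.5] w 0.0369
```

View pics/w8.png

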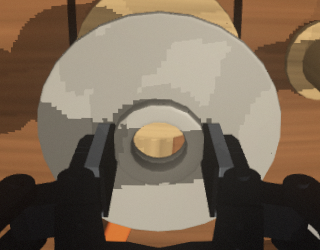

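Ring110 is over the post, with its outline at crop top (158,13), left (38,105), right (281,105). Fitting the offset.

```bash
sed -i 's/k\[195:vmax,190:450\]/k[165:vmax,180:460]/; s/197<p\[1\]/167<p[1]/; s/192<p\[0\]<447/182<p[0]<457/; /print(\[plane/d' h.py; python3 - <<'E'
from h import *
s=env.read_state();print(s["ee_pos"])
z=s["ee_pos"][2]-.0044+.005
P=np.array([plane("wrist",u,v,z)[:2] for u,v in((318,183),(198,275),(441,275),(318,401))]);print(P)
im=held(.055)
E
```

```text
[0.56508099 0.06318991 0.11980293]
[[0.51076126 0.0632469 ]
 [0.54969372 0.0115655 ]
 [0.54969744 0.11624948]
 [0.61921388 0.06320058]]
held [0.5637 0.0635 0.0533] off [-0.0014  0.0003]
```

carry_out(
  translation=[
    [0.1, 0, 1.5],
    [0.1, 0, 3],
    [0.1, 0, 4],
    [0.1, 0, 5],
    [0.1, 0, 5],
  ],
  angular=[
    [0, 0, 0],
    [0, 0, 0],
    [0, 0, 0],
    [0, 0, 0],
    [0, 0, 0],
  ],
)

```text
time: 18.48
ee_pos: [0.563, 0.063, 0.0677]
orientation: [-0.0, 1.0, 0.0, -0.001]
wrist_force: [0.5, -0.1, -1.7]
gripper_width: 0.037
finger_force: 51.1
```

carry_out(
  translation=[
    [0, 0, 0.7],
    [0, 0, 1.4],
    [0, 0, 2],
  ],
  angular=[
    [0, 0, 0],
    [0, 0, 0],
    [0, 0, 0],
  ],
)

```text
time: 18.85
ee_pos: [0.5634, 0.063, 0.0482]
orientation: [-0.0, 1.0, 0.0, -0.0]
wrist_force: [-1.0, -0.6, -2.8]
gripper_width: 0.0371
finger_force: 51.2
```

Threaded freely. Continuing down to the seat.

carry_out(
  translation=[
    [0, 0, 0.8],
    [0, 0, 1.6],
    [0, 0, 2.2],
    [0, 0, 2.6],
  ],
  angular=[
    [0, 0, 0],
    [0, 0, 0],
    [0, 0, 0],
    [0, 0, 0],
  ],
)

```text
time: 19.35
ee_pos: [0.5634, 0.063, 0.0222]
orientation: [-0.0, 1.0, 0.0, -0.0]
wrist_force: [-0.2, -0.6, -3.0]
gripper_width: 0.0364
finger_force: 51.2
```

carry_out(
  translation=[
    [0, 0, 0.15],
    [0, 0, 0.3],
    [0, 0, 0.3],
  ],
  angular=[
    [0, 0, 0],
    [0, 0, 0],
    [0, 0, 0],
  ],
)

```text
time: 19.73
ee_pos: [0.5635, 0.063, 0.0197]
orientation: [-0.0, 1.0, -0.0, 0.0]
wrist_force: [0.2, 0.0, -2.5]
gripper_width: 0.037
finger_force: 51.2
```

carry_out(
  translation=[
    [0, 0, 0.1],
    [0, 0, 0.1],
  ],
  angular=[
    [0, 0, 0],
    [0, 0, 0],
  ],
)

```text
time: 19.98
ee_pos: [0.5636, 0.063, 0.0193]
orientation: [-0.0, 1.0, -0.0, 0.0]
wrist_force: [-2.5, 0.3, 4.5]
gripper_width: 0.0368
finger_force: 51.8
```

carry_out(
  translation=[
    [0, 0, 0],
    [0, 0, 0],
    [0, 0, 0],
  ],
  angular=[
    [0, 0, 0],
    [0, 0, 0],
    [0, 0, 0],
  ],
  fingers=5.2,
)

```text
time: 20.35
ee_pos: [0.5635, 0.063, 0.0186]
orientation: [-0.0, 1.0, 0.0, 0.0]
wrist_force: [-0.4, -0.2, -0.3]
gripper_width: 0.0522
finger_force: 0.0
```

carry_out(
  translation=[
    [0, 0, -3],
    [0, 0, -8],
    [0, 0, -13],
    [0, 0, -18],
    [0, 0, -18],
  ],
  angular=[
    [0, 0, 0],
    [0, 0, 0],
    [0, 0, 0],
    [0, 0, 0],
    [0, 0, 0],
  ],
)

```text
time: 20.98
ee_pos: [0.5652, 0.063, 0.2026]
orientation: [-0.0, 1.0, -0.0, 0.004]
wrist_force: [0.3, -0.1, -0.7]
gripper_width: 0.0524
finger_force: 0.0
```

carry_out(
  translation=[
    [0.4, -6, 0],
    [0.4, -12, 0],
    [0.4, -18, 0],
    [0.4, -19.2, 0],
    [0.4, -19.2, 0],
  ],
  angular=[
    [0, 0, 0],
    [0, 0, 0],
    [0, 0, 0],
    [0, 0, 0],
    [0, 0, 0],
  ],
)

```text
time: 21.6
ee_pos: [0.5592, -0.1295, 0.1977]
orientation: [0.001, 1.0, 0.0, -0.001]
wrist_force: [-0.8, -0.8, -0.4]
gripper_width: 0.0519
finger_force: 0.0
```

```bash
python3 - <<'E'
from h import *
cal("wrist")
s=env.read_state();im=env.read_camera("wrist");cv2.imwrite("pics/w9.png",im[...,::-1])
go(.59,-.129,.02)
[print(*b) for b in blobs("wrist",im,(0,0,50),(180,70,255),.005,600,(0,0,640,330))]
[print("stack",*b) for b in blobs("wrist",im,(0,0,50),(180,70,255),.020,600,(400,0,640,330))]
E
```

```text
go [-3.09 -0.06 17.79] [ 0.001 -0.001 -0.   ] at [ 0.5592 -0.1285  0.1979] t 21.65 F [1.1 0.3 0. ] w 0.052
[502. 313.] [0.6782 0.0803] [37. 62.] 68
[318. 238.] [ 0.5902 -0.1291] [88. 88.] 90
[512. 218.] [0.5684 0.0726] [113. 114.] 116
[632. 134.] [0.4615 0.2363] [ 42. 166.] 152
[147. 106.] [ 0.4561 -0.2931] [68. 68.] 70
stack [502. 313.] [0.6694 0.0709] [36. 60.] 65
stack [512. 218.] [0.5646 0.0636] [108. 109.] 111
stack [632. 134.] [0.4624 0.22  ] [ 40. 159.] 145
```

View pics/w9.png

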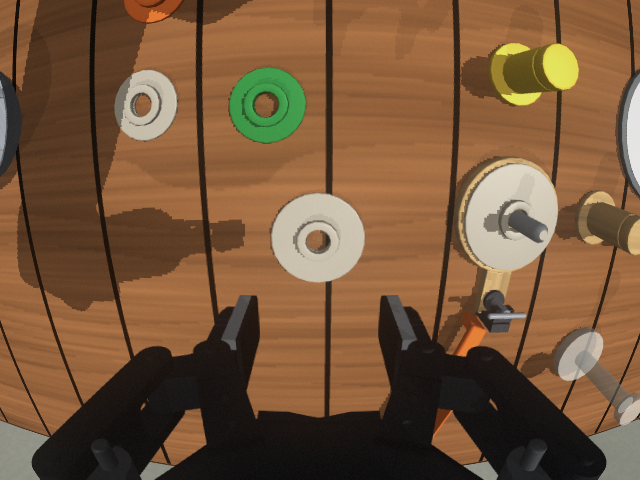

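Ring110 sits seated on the foot at (512,218), 111 mm at its plane. Ring90 is at (318,238), world (0.590, -0.129). Going down to it.

carry_out(
  translation=[
    [-3, 0, 5],
    [-3, 0, 11],
    [-3, 0, 16],
    [-3, 0, 18.4],
    [-3, 0, 18.4],
  ],
  angular=[
    [0, 0, 0],
    [0, 0, 0],
    [0, 0, 0],
    [0, 0, 0],
    [0, 0, 0],
  ],
)

```text
time: 22.28
ee_pos: [0.5883, -0.1268, 0.0129]
orientation: [-0.001, 1.0, 0.001, -0.002]
wrist_force: [-0.9, -0.2, 0.5]
gripper_width: 0.0516
finger_force: 0.0
```

carry_out(
  translation=[
    [0, 0, 0],
    [0, 0, 0],
    [0, 0, 0],
  ],
  angular=[
    [0, 0, 0],
    [0, 0, 0],
    [0, 0, 0],
  ],
)

```text
time: 22.65
ee_pos: [0.59, -0.129, 0.0157]
orientation: [-0.0, 1.0, -0.0, 0.001]
wrist_force: [0.7, -0.1, -0.5]
gripper_width: 0.052
finger_force: 0.0
```

```bash
python3 - <<'E'
from h import *
go(.5905,-.129,.0044)
E
```

```text
go [-0.04  0.01  1.14] [-0.001  0.002  0.   ] at [ 0.59   -0.129   0.0157] t 22.65 F [ 0.7 -0.1 -0.5] w 0.052
```

carry_out(
  translation=[
    [0, 0, 0.6],
    [0, 0, 1.1],
    [0, 0, 1.1],
  ],
  angular=[
    [0, 0, 0],
    [0, 0, 0],
    [0, 0, 0],
  ],
)

```text
time: 23.02
ee_pos: [0.5891, -0.129, 0.003]
orientation: [-0.0, 1.0, 0.0, -0.001]
wrist_force: [-0.1, 0.0, -0.1]
gripper_width: 0.052
finger_force: 0.0
```

carry_out(
  translation=[
    [0, 0, 0],
    [0, 0, 0],
    [0, 0, 0],
    [0, 0, 0],
  ],
  angular=[
    [0, 0, 0],
    [0, 0, 0],
    [0, 0, 0],
    [0, 0, 0],
  ],
  fingers=3.5,
  grip_force=50,
)

```text
time: 23.52
ee_pos: [0.5897, -0.1294, 0.0041]
orientation: [0.0, 1.0, -0.0, 0.0]
wrist_force: [-0.8, -2.7, 6.0]
gripper_width: 0.037
finger_force: 51.6
```

carry_out(
  translation=[
    [0, 0, -0.5],
    [0, 0, -1.5],
    [0, 0, -3],
    [0, 0, -5],
    [0, 0, -5],
  ],
  angular=[
    [0, 0, 0],
    [0, 0, 0],
    [0, 0, 0],
    [0, 0, 0],
    [0, 0, 0],
  ],
)

```text
time: 24.15
ee_pos: [0.5906, -0.1293, 0.0558]
orientation: [-0.0, 1.0, -0.001, 0.002]
wrist_force: [-0.4, -0.0, -1.6]
gripper_width: 0.0372
finger_force: 50.5
```

```bash
python3 - <<'E'
from h import *
im=held(.045);cv2.imwrite("pics/w10.png",im[...,::-1])
go(.453,.303,.1844)
E
```

```text
held [ 0.5894 -0.129   0.0434] off [-0.0012  0.0003]
go [ 13.67  43.21 -13.03] [-0.001  0.002  0.   ] at [ 0.59   -0.1291  0.0546] t 24.2 F [-0.1  0.2 -1.7] w 0.037
```

Same grip and offset as before. Carrying ring90 to the pad.

carry_out(
  translation=[
    [3, 1, -4],
    [6, 4, -8],
    [10, 8, -13],
    [13, 13, -13],
    [13.6, 18, -13],
  ],
  angular=[
    [0, 0, 0],
    [0, 0, 0],
    [0, 0, 0],
    [0, 0, 0],
    [0, 0, 0],
  ],
)

```text
time: 24.82
ee_pos: [0.4518, 0.052, 0.1843]
orientation: [0.001, 1.0, -0.0, 0.001]
wrist_force: [0.5, 0.6, -0.8]
gripper_width: 0.0369
finger_force: 51.1
```

carry_out(
  translation=[
    [0, 6, 0],
    [0, 12, 0],
    [0, 18, 0],
    [0, 23, 0],
    [0, 25.3, 0],
  ],
  angular=[
    [0, 0, 0],
    [0, 0, 0],
    [0, 0, 0],
    [0, 0, 0],
    [0, 0, 0],
  ],
)

```text
time: 25.45
ee_pos: [0.4526, 0.3064, 0.1827]
orientation: [-0.001, 1.0, -0.0, -0.001]
wrist_force: [-0.6, -0.4, -0.8]
gripper_width: 0.0367
finger_force: 51.0
```

carry_out(
  translation=[
    [0, 0, 0],
    [0, 0, 0],
    [0, 0, 0],
    [0, 0, 0],
    [0, 0, 0],
  ],
  angular=[
    [0, 0, 0],
    [0, 0, 0],
    [0, 0, 0],
    [0, 0, 0],
    [0, 0, 0],
  ],
)

```text
time: 26.08
ee_pos: [0.4536, 0.3035, 0.1838]
orientation: [0.0, 1.0, 0.0, 0.0]
wrist_force: [-0.1, -0.5, -0.4]
gripper_width: 0.037
finger_force: 51.0
```

```bash
python3 - <<'E'
from h import *
go(.453,.303,.1844)
E
```

```text
go [ 0.06 -0.05 -0.06] [ 0.     0.    -0.001] at [0.4536 0.3035 0.1838] t 26.07 F [-0.1 -0.5 -0.4] w 0.037
```

carry_out(
  translation=[
    [0, 0, 0],
    [0, 0, 0],
    [0, 0, 0],
    [0, 0, 0],
    [0, 0, 0],
  ],
  angular=[
    [0, 0, 0],
    [0, 0, 0],
    [0, 0, 0],
    [0, 0, 0],
    [0, 0, 0],
  ],
)

```text
time: 26.7
ee_pos: [0.4534, 0.304, 0.1836]
orientation: [-0.0, 1.0, 0.0, -0.0]
wrist_force: [0.1, 0.9, -0.8]
gripper_width: 0.0369
finger_force: 51.0
```

carry_out(
  translation=[
    [0, 0, 0],
    [0, 0, 0],
    [0, 0, 0],
    [0, 0, 0],
    [0, 0, 0],
  ],
  angular=[
    [0, 0, 0],
    [0, 0, 0],
    [0, 0, 0],
    [0, 0, 0],
    [0, 0, 0],
  ],
)

```text
time: 27.32
ee_pos: [0.4534, 0.304, 0.1837]
orientation: [-0.0, 1.0, -0.0, 0.0]
wrist_force: [0.1, 0.2, -0.7]
gripper_width: 0.0371
finger_force: 51.0
```

carry_out(
  translation=[
    [0, 0, 0],
    [0, 0, 0],
    [0, 0, 0],
    [0, 0, 0],
    [0, 0, 0],
  ],
  angular=[
    [0, 0, 0],
    [0, 0, 0],
    [0, 0, 0],
    [0, 0, 0],
    [0, 0, 0],
  ],
)

```text
time: 27.95
ee_pos: [0.4534, 0.304, 0.1837]
orientation: [-0.0, 1.0, -0.0, 0.0]
wrist_force: [0.5, 0.0, -0.6]
gripper_width: 0.0365
finger_force: 51.0
```

carry_out(
  translation=[
    [-2, -5, 0],
    [-4, -10, 0],
    [-6.5, -15, 0],
    [-9, -20, 0],
    [-11, -24, 0],
  ],
  angular=[
    [0, 0, 0],
    [0, 0, 0],
    [0, 0, 0],
    [0, 0, 0],
    [0, 0, 0],
  ],
)

```text
time: 28.58
ee_pos: [0.5643, 0.0619, 0.1837]
orientation: [0.0, 1.0, -0.0, 0.0]
wrist_force: [0.1, 0.7, -0.6]
gripper_width: 0.0371
finger_force: 51.1
```

carry_out(
  translation=[
    [0, 0, 2],
    [0, 0, 5],
    [0, 0, 7],
    [0, 0, 7],
    [0, 0, 7],
  ],
  angular=[
    [0, 0, 0],
    [0, 0, 0],
    [0, 0, 0],
    [0, 0, 0],
    [0, 0, 0],
  ],
)

```text
time: 29.2
ee_pos: [0.5639, 0.064, 0.1145]
orientation: [-0.0, 1.0, -0.0, 0.001]
wrist_force: [-0.0, 1.0, -1.2]
gripper_width: 0.037
finger_force: 51.1
```

```bash
python3 - <<'E'
from h import *
held(.045)
go(.5635,.063,.068)
E
```

```text
held [0.5388 0.064  0.0364] off [-0.0251 -0.    ]
go [ 0.06 -0.1   4.67] [-0.     0.002  0.   ] at [0.564  0.064  0.1147] t 29.25 F [-0.6 -0.1 -0.5] w 0.0367
```

carry_out(
  translation=[
    [0.05, -0.1, 1],
    [0.05, -0.1, 2.5],
    [0.05, -0.1, 3.7],
    [0.05, -0.1, 4.7],
    [0.05, -0.1, 4.7],
  ],
  angular=[
    [0, 0, 0],
    [0, 0, 0],
    [0, 0, 0],
    [0, 0, 0],
    [0, 0, 0],
  ],
)

```text
time: 29.88
ee_pos: [0.5625, 0.063, 0.0656]
orientation: [-0.0, 1.0, 0.0, -0.001]
wrist_force: [0.0, -0.5, -1.7]
gripper_width: 0.037
finger_force: 51.1
```

carry_out(
  translation=[
    [0, 0, 0.8],
    [0, 0, 1.6],
    [0, 0, 2.4],
    [0, 0, 3],
    [0, 0, 3],
  ],
  angular=[
    [0, 0, 0],
    [0, 0, 0],
    [0, 0, 0],
    [0, 0, 0],
    [0, 0, 0],
  ],
)

```text
time: 30.5
ee_pos: [0.5627, 0.063, 0.0361]
orientation: [-0.0, 1.0, 0.0, -0.0]
wrist_force: [0.8, 0.0, -0.8]
gripper_width: 0.0371
finger_force: 51.1
```

carry_out(
  translation=[
    [0, 0, 0.2],
    [0, 0, 0.35],
    [0, 0, 0.35],
  ],
  angular=[
    [0, 0, 0],
    [0, 0, 0],
    [0, 0, 0],
  ],
)

```text
time: 30.88
ee_pos: [0.563, 0.063, 0.0332]
orientation: [-0.0, 1.0, -0.0, 0.0]
wrist_force: [-0.2, -0.2, -0.9]
gripper_width: 0.0373
finger_force: 51.1
```

carry_out(
  translation=[
    [0, 0, 0.15],
    [0, 0, 0.15],
  ],
  angular=[
    [0, 0, 0],
    [0, 0, 0],
  ],
)

```text
time: 31.12
ee_pos: [0.5632, 0.063, 0.0321]
orientation: [-0.0, 1.0, -0.0, 0.0]
wrist_force: [-0.6, 0.3, 3.9]
gripper_width: 0.037
finger_force: 51.9
```

Seated as predicted. Releasing and moving on to ring70.

carry_out(
  translation=[
    [0, 0, 0],
    [0, 0, 0],
    [0, 0, 0],
  ],
  angular=[
    [0, 0, 0],
    [0, 0, 0],
    [0, 0, 0],
  ],
  fingers=5.2,
)

```text
time: 31.5
ee_pos: [0.563, 0.063, 0.0316]
orientation: [-0.0, 1.0, 0.0, -0.0]
wrist_force: [0.3, -0.2, 0.1]
gripper_width: 0.0521
finger_force: 0.0
```

carry_out(
  translation=[
    [0, 0, -3],
    [0, 0, -8],
    [0, 0, -13],
    [0, 0, -17],
    [0, 0, -17],
  ],
  angular=[
    [0, 0, 0],
    [0, 0, 0],
    [0, 0, 0],
    [0, 0, 0],
    [0, 0, 0],
  ],
)

```text
time: 32.12
ee_pos: [0.5643, 0.063, 0.2049]
orientation: [-0.0, 1.0, -0.0, 0.003]
wrist_force: [0.8, 0.2, -0.0]
gripper_width: 0.052
finger_force: 0.0
```

carry_out(
  translation=[
    [2.5, -6, 0],
    [5, -12, 0],
    [7.5, -18, 0],
    [10, -24, 0],
    [12, -30, 0],
  ],
  angular=[
    [0, 0, 0],
    [0, 0, 0],
    [0, 0, 0],
    [0, 0, 0],
    [0, 0, 0],
  ],
)

```text
time: 32.75
ee_pos: [0.4451, -0.2282, 0.2008]
orientation: [-0.0, 1.0, 0.0, -0.0]
wrist_force: [0.8, -1.3, -0.8]
gripper_width: 0.0521
finger_force: 0.0
```

carry_out(
  translation=[
    [1.7, -5.7, 0],
    [1.7, -5.7, 0],
    [1.7, -5.7, 0],
    [1.7, -5.7, 0],
  ],
  angular=[
    [0, 0, 0],
    [0, 0, 0],
    [0, 0, 0],
    [0, 0, 0],
  ],
)

```text
time: 33.25
ee_pos: [0.4298, -0.2827, 0.2013]
orientation: [-0.001, 1.0, 0.0, -0.0]
wrist_force: [-0.0, 0.2, -0.3]
gripper_width: 0.0519
finger_force: 0.0
```

```bash
python3 - <<'E'
from h import *
cal("wrist")
im=env.read_camera("wrist");cv2.imwrite("pics/w11.png",im[...,::-1])
[print(*b) for b in blobs("wrist",im,(0,0,50),(180,70,255),.005,600,(0,0,640,330))]
t=env.read_camera("top");cv2.imwrite("pics/t2.png",t[...,::-1])
print("top");[print(*b) for b in blobs("top",t,(0,0,110),(180,60,255),.005,250,(280,190,480,310))]
go(.456,-.294,.015)
E
```

```text
[594. 311.] [0.5591 0.0831] [ 76. 129.] 126
[306. 232.] [ 0.4553 -0.2944] [68. 68.] 69
[ 90. 237.] [ 0.4645 -0.5439] [175. 182.] 185
top
[443. 280.] [ 0.4559 -0.2953] [54. 71.] 70
[317. 243.] [0.5606 0.0614] [107. 108.] 111
go [-2.6  -1.13 18.66] [ 0.    -0.     0.002] at [ 0.43   -0.2827  0.2016] t 33.35 F [ 1.  -0.3 -0.2] w 0.0521
```

carry_out(
  translation=[
    [-2.55, -1.15, 5],
    [-2.55, -1.15, 11],
    [-2.55, -1.15, 16],
    [-2.55, -1.15, 18.6],
    [-2.55, -1.15, 18.6],
  ],
  angular=[
    [0, 0, 0],
    [0, 0, 0],
    [0, 0, 0],
    [0, 0, 0],
    [0, 0, 0],
  ],
)

```text
time: 33.98
ee_pos: [0.4545, -0.2937, 0.0141]
orientation: [-0.001, 1.0, 0.001, -0.001]
wrist_force: [0.2, -0.8, 0.0]
gripper_width: 0.0518
finger_force: 0.0
```

carry_out(
  translation=[
    [0, 0, 0],
    [0, 0, 0],
    [0, 0, 0],
  ],
  angular=[
    [0, 0, 0],
    [0, 0, 0],
    [0, 0, 0],
  ],
)

```text
time: 34.35
ee_pos: [0.4555, -0.2957, 0.0167]
orientation: [-0.0, 1.0, -0.001, 0.001]
wrist_force: [-0.0, -0.1, 0.4]
gripper_width: 0.0522
finger_force: 0.0
```

```bash
python3 - <<'E'
from h import *
go(.4555,-.2943,.0044)
E
```

```text
go [0.   0.14 1.23] [-0.001  0.001  0.   ] at [ 0.4555 -0.2957  0.0167] t 34.35 F [-0.  -0.1  0.4] w 0.0522
```

carry_out(
  translation=[
    [0, 0.15, 0.6],
    [0, 0.15, 1.2],
    [0, 0.15, 1.2],
  ],
  angular=[
    [0, 0, 0],
    [0, 0, 0],
    [0, 0, 0],
  ],
)

```text
time: 34.72
ee_pos: [0.4547, -0.2936, 0.003]
orientation: [-0.0, 1.0, 0.0, -0.001]
wrist_force: [0.5, -0.6, 0.1]
gripper_width: 0.0519
finger_force: 0.0
```

carry_out(
  translation=[
    [0, 0, 0],
    [0, 0, 0],
    [0, 0, 0],
    [0, 0, 0],
  ],
  angular=[
    [0, 0, 0],
    [0, 0, 0],
    [0, 0, 0],
    [0, 0, 0],
  ],
  fingers=3.5,
  grip_force=50,
)

```text
time: 35.22
ee_pos: [0.4553, -0.2943, 0.0041]
orientation: [-0.0, 1.0, -0.0, 0.0]
wrist_force: [-0.5, -2.0, 4.0]
gripper_width: 0.0372
finger_force: 51.9
```

carry_out(
  translation=[
    [0, 0, -0.5],
    [0, 0, -1.5],
    [0, 0, -3],
    [0, 0, -5],
    [0, 0, -5],
  ],
  angular=[
    [0, 0, 0],
    [0, 0, 0],
    [0, 0, 0],
    [0, 0, 0],
    [0, 0, 0],
  ],
)

```text
time: 35.85
ee_pos: [0.4559, -0.2946, 0.0556]
orientation: [-0.0, 1.0, -0.001, 0.001]
wrist_force: [0.0, -0.6, -0.4]
gripper_width: 0.037
finger_force: 50.4
```

```bash
python3 - <<'E'
from h import *
im=held(.035);cv2.imwrite("pics/w12.png",im[...,::-1])
go(.453,.303,.1844)
E
```

```text
held [ 0.441  -0.2944  0.0228] off [-0.0149  0.0002]
go [  0.21  59.7  -13.06] [-0.001  0.001  0.   ] at [ 0.4554 -0.2942  0.0545] t 35.9 F [ 0.4  0.2 -1.5] w 0.0369
```

carry_out(
  translation=[
    [0, 2, -4],
    [0, 6, -9],
    [0, 12, -13],
    [0, 18, -13],
    [0, 24, -13],
  ],
  angular=[
    [0, 0, 0],
    [0, 0, 0],
    [0, 0, 0],
    [0, 0, 0],
    [0, 0, 0],
  ],
)

```text
time: 36.52
ee_pos: [0.4548, -0.0567, 0.1838]
orientation: [0.0, 1.0, -0.0, 0.0]
wrist_force: [1.5, -0.6, -1.9]
gripper_width: 0.0368
finger_force: 50.8
```

carry_out(
  translation=[
    [0.1, 6, 0],
    [0.1, 12, 0],
    [0.1, 18, 0],
    [0.1, 24, 0],
    [0.1, 30, 0],
  ],
  angular=[
    [0, 0, 0],
    [0, 0, 0],
    [0, 0, 0],
    [0, 0, 0],
    [0, 0, 0],
  ],
)

```text
time: 37.15
ee_pos: [0.4534, 0.2437, 0.183]
orientation: [-0.0, 1.0, -0.0, -0.0]
wrist_force: [1.2, -0.7, 0.0]
gripper_width: 0.0374
finger_force: 50.8
```

carry_out(
  translation=[
    [0, 4, 0],
    [0, 5.7, 0],
    [0, 5.7, 0],
    [0, 5.7, 0],
    [0, 5.7, 0],
  ],
  angular=[
    [0, 0, 0],
    [0, 0, 0],
    [0, 0, 0],
    [0, 0, 0],
    [0, 0, 0],
  ],
)

```text
time: 37.78
ee_pos: [0.4541, 0.2975, 0.1837]
orientation: [0.001, 1.0, -0.0, 0.0]
wrist_force: [-0.4, -0.8, -0.3]
gripper_width: 0.0371
finger_force: 50.9
```

```bash
python3 - <<'E'
from h import *
go(.453,.303,.1844)
cal("wrist");im=env.read_camera("wrist");cv2.imwrite("pics/w13.png",im[170:420,160:480,::-1])
E
```

```text
go [ 0.11  0.55 -0.07] [-0.     0.    -0.001] at [0.4541 0.2975 0.1837] t 37.77 F [-0.4 -0.8 -0.3] w 0.0371
```

View pics/w13.png

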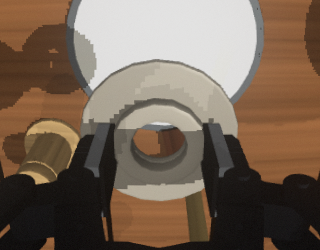

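Ring70 is level over the pad; its hole, at crop (158,140), is in the same place as on the earlier rings. That was the last picture. Holding, then going to the post.

carry_out(
  translation=[
    [0, 0, 0],
    [0, 0, 0],
    [0, 0, 0],
    [0, 0, 0],
    [0, 0, 0],
  ],
  angular=[
    [0, 0, 0],
    [0, 0, 0],
    [0, 0, 0],
    [0, 0, 0],
    [0, 0, 0],
  ],
)

```text
time: 38.45
ee_pos: [0.4539, 0.2987, 0.1836]
orientation: [-0.0, 1.0, 0.0, -0.0]
wrist_force: [0.3, -0.6, -1.7]
gripper_width: 0.0365
finger_force: 50.9
```

carry_out(
  translation=[
    [0, 0, 0],
    [0, 0, 0],
    [0, 0, 0],
    [0, 0, 0],
    [0, 0, 0],
  ],
  angular=[
    [0, 0, 0],
    [0, 0, 0],
    [0, 0, 0],
    [0, 0, 0],
    [0, 0, 0],
  ],
)

```text
time: 39.08
ee_pos: [0.4539, 0.2987, 0.1836]
orientation: [-0.0, 1.0, -0.0, 0.0]
wrist_force: [-1.0, -0.2, -0.1]
gripper_width: 0.0372
finger_force: 50.9
```

carry_out(
  translation=[
    [0, 0, 0],
    [0, 0, 0],
    [0, 0, 0],
    [0, 0, 0],
    [0, 0, 0],
  ],
  angular=[
    [0, 0, 0],
    [0, 0, 0],
    [0, 0, 0],
    [0, 0, 0],
    [0, 0, 0],
  ],
)

```text
time: 39.7
ee_pos: [0.4539, 0.2987, 0.1836]
orientation: [-0.0, 1.0, -0.0, -0.0]
wrist_force: [0.3, -0.5, 0.1]
gripper_width: 0.0372
finger_force: 50.9
```

carry_out(
  translation=[
    [0, 0, 0],
    [0, 0, 0],
    [0, 0, 0],
    [0, 0, 0],
    [0, 0, 0],
  ],
  angular=[
    [0, 0, 0],
    [0, 0, 0],
    [0, 0, 0],
    [0, 0, 0],
    [0, 0, 0],
  ],
)

```text
time: 40.33
ee_pos: [0.4539, 0.2987, 0.1836]
orientation: [-0.0, 1.0, 0.0, 0.0]
wrist_force: [0.3, 0.1, -0.7]
gripper_width: 0.0369
finger_force: 50.9
```

carry_out(
  translation=[
    [-2, -5, 0],
    [-4, -10, 0],
    [-6.5, -15, 0],
    [-9, -20, 0],
    [-10.9, -23.5, 0],
  ],
  angular=[
    [0, 0, 0],
    [0, 0, 0],
    [0, 0, 0],
    [0, 0, 0],
    [0, 0, 0],
  ],
)

```text
time: 40.95
ee_pos: [0.5638, 0.0615, 0.1836]
orientation: [0.001, 1.0, -0.0, 0.0]
wrist_force: [0.6, -0.3, -1.0]
gripper_width: 0.0371
finger_force: 51.0
```

carry_out(
  translation=[
    [0, 0, 2],
    [0, 0, 5],
    [0, 0, 7],
    [0, 0, 7],
    [0, 0, 7],
  ],
  angular=[
    [0, 0, 0],
    [0, 0, 0],
    [0, 0, 0],
    [0, 0, 0],
    [0, 0, 0],
  ],
)

```text
time: 41.58
ee_pos: [0.5634, 0.0638, 0.1145]
orientation: [-0.0, 1.0, -0.0, 0.0]
wrist_force: [0.1, -0.1, -1.6]
gripper_width: 0.0371
finger_force: 51.0
```

```bash
python3 - <<'E'
from h import *
go(.5634,.063,.068)
E
```

```text
go [ 0.01 -0.08  4.65] [-0.     0.001  0.   ] at [0.5634 0.0638 0.1145] t 41.58 F [ 0.1 -0.1 -1.6] w 0.0371
```

carry_out(
  translation=[
    [0, -0.1, 1],
    [0, -0.1, 2.5],
    [0, -0.1, 3.7],
    [0, -0.1, 4.7],
    [0, -0.1, 4.7],
  ],
  angular=[
    [0, 0, 0],
    [0, 0, 0],
    [0, 0, 0],
    [0, 0, 0],
    [0, 0, 0],
  ],
)

```text
time: 42.2
ee_pos: [0.5624, 0.0627, 0.0656]
orientation: [-0.0, 1.0, 0.0, -0.001]
wrist_force: [-0.2, 0.2, -1.4]
gripper_width: 0.0369
finger_force: 51.0
```

carry_out(
  translation=[
    [0, 0, 0.7],
    [0, 0, 1.3],
    [0, 0, 1.8],
    [0, 0, 1.8],
  ],
  angular=[
    [0, 0, 0],
    [0, 0, 0],
    [0, 0, 0],
    [0, 0, 0],
  ],
)

```text
time: 42.7
ee_pos: [0.5628, 0.0627, 0.0482]
orientation: [-0.0, 1.0, -0.0, -0.0]
wrist_force: [0.1, 0.5, -0.1]
gripper_width: 0.0371
finger_force: 51.0
```

carry_out(
  translation=[
    [0, 0, 0.2],
    [0, 0, 0.3],
    [0, 0, 0.3],
  ],
  angular=[
    [0, 0, 0],
    [0, 0, 0],
    [0, 0, 0],
  ],
)

```text
time: 43.08
ee_pos: [0.563, 0.0627, 0.0456]
orientation: [-0.0, 1.0, -0.0, 0.0]
wrist_force: [-0.5, 0.9, -0.5]
gripper_width: 0.0367
finger_force: 51.0
```

carry_out(
  translation=[
    [0, 0, 0.12],
    [0, 0, 0.12],
  ],
  angular=[
    [0, 0, 0],
    [0, 0, 0],
  ],
)

```text
time: 43.32
ee_pos: [0.5631, 0.0627, 0.0451]
orientation: [-0.0, 1.0, -0.0, 0.0]
wrist_force: [-1.9, 0.7, 5.3]
gripper_width: 0.0372
finger_force: 52.3
```

carry_out(
  translation=[
    [0, 0, 0],
    [0, 0, 0],
    [0, 0, 0],
  ],
  angular=[
    [0, 0, 0],
    [0, 0, 0],
    [0, 0, 0],
  ],
  fingers=5.2,
)

```text
time: 43.7
ee_pos: [0.563, 0.0627, 0.0443]
orientation: [-0.0, 1.0, -0.0, -0.0]
wrist_force: [0.9, -0.3, 0.1]
gripper_width: 0.052
finger_force: 0.0
```

carry_out(
  translation=[
    [0, 0, -3],
    [0, 0, -8],
    [0, 0, -13],
    [0, 0, -15.5],
    [0, 0, -15.5],
  ],
  angular=[
    [0, 0, 0],
    [0, 0, 0],
    [0, 0, 0],
    [0, 0, 0],
    [0, 0, 0],
  ],
)

```text
time: 44.32
ee_pos: [0.5639, 0.0627, 0.2014]
orientation: [-0.0, 1.0, -0.0, 0.002]
wrist_force: [-0.1, 0.3, -0.1]
gripper_width: 0.0523
finger_force: 0.0
```

carry_out(
  translation=[
    [3, 6, 0],
    [3, 12, 0],
    [3, 12.7, 0],
    [3, 12.7, 0],
    [3, 12.7, 0],
  ],
  angular=[
    [0, 0, 0],
    [0, 0, 0],
    [0, 0, 0],
    [0, 0, 0],
    [0, 0, 0],
  ],
  fingers=8,
)

```text
time: 44.95
ee_pos: [0.533, 0.1886, 0.1988]
orientation: [0.0, 1.0, -0.0, -0.0]
wrist_force: [-0.6, -0.6, -0.2]
gripper_width: 0.0801
finger_force: 0.0
```

```bash
python3 - <<'E'
from h import *
cal("wrist");im=env.read_camera("wrist");cv2.imwrite("pics/w14.png",im[...,::-1])
go(.5605,.19,.0423)
[print(*b) for b in blobs("wrist",im,(0,0,60),(180,70,255),.046,600,(0,0,400,330))]
[print("cap",*b) for b in blobs("wrist",im,(15,60,60),(22,140,255),.008,600,(240,180,400,330))]
[print("top",*b) for b in blobs("top",env.read_camera("top"),(0,0,110),(180,60,255),.005,150,(280,190,480,310))]
E
```

```text
go [-2.75  0.16 15.67] [-0.    -0.001 -0.001] at [0.5331 0.1885 0.199 ] t 45.0 F [ 0.3  1.  -0.1] w 0.0801
[191. 242.] [0.5555 0.0751] [ 99. 100.] 101
[382. 124.] [0.4553 0.2363] [ 44. 149.] 139
cap [321. 249.] [0.5732 0.1915] [61. 88.] 87
top [317. 243.] [0.5607 0.0615] [107. 107.] 110
```

Ring70 is seated at the predicted height. I'll measure the cap's flange for its x offset.

```bash
python3 - <<'E'
from h import *
im=cv2.imread("pics/w14.png")[...,::-1].copy()
m=cv2.inRange(cv2.cvtColor(im,cv2.COLOR_RGB2HSV),(15,60,60),(22,140,255))[:, :]
k=np.zeros_like(m);k[170:340,255:390]=255
q=max(cv2.findContours(m&k,cv2.RETR_EXTERNAL,cv2.CHAIN_APPROX_NONE)[0],key=cv2.contourArea)[:,0].astype(float)
print(q.min(0),q.max(0))
for vm in(235,240,245):
    P=np.array([plane("wrist",*p,.008)[:2] for p in q if p[1]<vm]);print(circ(P,[.56,.19,.032]))
# knob top circle, lower arc
for vm in(262,270):
    P=np.array([plane("wrist",*p,.08)[:2] for p in q if p[1]>vm]);print("knob",circ(P,[.56,.19,.02]))
E
```

```text
[287. 206.] [353. 291.]
[0.5626 0.1902 0.0311]
[0.5627 0.1902 0.0312]
[0.5628 0.1902 0.0312]
knob [0.5633 0.1903 0.0192]
knob [0.5635 0.1903 0.0191]
```

carry_out(
  translation=[
    [-3, 0.15, 4],
    [-3, 0.15, 9],
    [-3, 0.15, 13],
    [-3, 0.15, 15.3],
    [-3, 0.15, 15.3],
  ],
  angular=[
    [0, 0, 0],
    [0, 0, 0],
    [0, 0, 0],
    [0, 0, 0],
    [0, 0, 0],
  ],
)

```text
time: 45.68
ee_pos: [0.5621, 0.19, 0.0449]
orientation: [0.001, 1.0, -0.0, -0.002]
wrist_force: [0.5, -0.7, 0.7]
gripper_width: 0.0799
finger_force: 0.0
```

carry_out(
  translation=[
    [0, 0, 0],
    [0, 0, 0],
    [0, 0, 0],
  ],
  angular=[
    [0, 0, 0],
    [0, 0, 0],
    [0, 0, 0],
  ],
)

```text
time: 46.05
ee_pos: [0.5634, 0.1913, 0.0474]
orientation: [-0.0, 1.0, 0.0, 0.001]
wrist_force: [-0.1, 0.8, -0.7]
gripper_width: 0.0803
finger_force: 0.0
```

carry_out(
  translation=[
    [0, 0, 0],
    [0, 0, 0],
    [0, 0, 0],
    [0, 0, 0],
    [0, 0, 0],
  ],
  angular=[
    [0, 0, 0],
    [0, 0, 0],
    [0, 0, 0],
    [0, 0, 0],
    [0, 0, 0],
  ],
  fingers=3.5,
  grip_force=30,
)

```text
time: 46.68
ee_pos: [0.563, 0.1913, 0.0467]
orientation: [-0.0, 1.0, 0.0, 0.0]
wrist_force: [-2.1, 0.5, 4.4]
gripper_width: 0.0391
finger_force: 30.7
```

carry_out(
  translation=[
    [0, 0, -2],
    [0, 0, -6],
    [0, 0, -10],
    [0, 0, -10],
    [0, 0, -10],
  ],
  angular=[
    [0, 0, 0],
    [0, 0, 0],
    [0, 0, 0],
    [0, 0, 0],
    [0, 0, 0],
  ],
)

```text
time: 47.3
ee_pos: [0.5625, 0.1911, 0.1454]
orientation: [-0.0, 1.0, -0.0, -0.001]
wrist_force: [-0.3, 1.2, -1.4]
gripper_width: 0.0394
finger_force: 30.5
```

```bash
python3 - <<'E'
from h import *
go(.563,.063,.13)
E
```

```text
go [ -0.05 -12.81   1.54] [-0.    -0.001  0.   ] at [0.5625 0.1911 0.1454] t 47.3 F [-0.3  1.2 -1.4] w 0.0394
```

carry_out(
  translation=[
    [0, -5, 0],
    [0, -10, 0],
    [0, -12.8, 0],
    [0, -12.8, 0],
    [0, -12.8, 0],
  ],
  angular=[
    [0, 0, 0],
    [0, 0, 0],
    [0, 0, 0],
    [0, 0, 0],
    [0, 0, 0],
  ],
)

```text
time: 47.92
ee_pos: [0.5625, 0.0636, 0.1453]
orientation: [0.0, 1.0, 0.0, -0.001]
wrist_force: [-0.2, 1.2, -0.9]
gripper_width: 0.0393
finger_force: 30.7
```

carry_out(
  translation=[
    [0, 0, 0],
    [0, 0, 0],
  ],
  angular=[
    [0, 0, 0],
    [0, 0, 0],
  ],
)

```text
time: 48.18
ee_pos: [0.5629, 0.0641, 0.1462]
orientation: [-0.001, 1.0, 0.0, -0.0]
wrist_force: [-0.1, 0.0, -1.8]
gripper_width: 0.0393
finger_force: 30.7
```

```bash
python3 - <<'E'
from h import *
go(.5632,.063,.12)
E
```

```text
go [-0.03 -0.11  2.62] [ 0.    -0.     0.001] at [0.5629 0.0641 0.1462] t 48.17 F [-0.1  0.  -1.8] w 0.0393
```

carry_out(
  translation=[
    [0, -0.1, 0.8],
    [0, -0.1, 1.6],
    [0, -0.1, 2.4],
    [0, -0.1, 3],
    [0, -0.1, 3],
  ],
  angular=[
    [0, 0, 0],
    [0, 0, 0],
    [0, 0, 0],
    [0, 0, 0],
    [0, 0, 0],
  ],
)

```text
time: 48.8
ee_pos: [0.5627, 0.0622, 0.1158]
orientation: [-0.0, 1.0, 0.0, -0.001]
wrist_force: [-0.5, -0.0, -1.3]
gripper_width: 0.0395
finger_force: 30.7
```

carry_out(
  translation=[
    [0, 0, 0.6],
    [0, 0, 1.1],
    [0, 0, 1.3],
    [0, 0, 1.3],
  ],
  angular=[
    [0, 0, 0],
    [0, 0, 0],
    [0, 0, 0],
    [0, 0, 0],
  ],
)

```text
time: 49.3
ee_pos: [0.5629, 0.0622, 0.1033]
orientation: [-0.0, 1.0, -0.0, -0.0]
wrist_force: [-0.3, 0.7, -1.0]
gripper_width: 0.0396
finger_force: 30.7
```

carry_out(
  translation=[
    [0, 0, 0.15],
    [0, 0, 0.2],
    [0, 0, 0.2],
  ],
  angular=[
    [0, 0, 0],
    [0, 0, 0],
    [0, 0, 0],
  ],
)

```text
time: 49.68
ee_pos: [0.563, 0.0622, 0.1015]
orientation: [-0.0, 1.0, -0.0, 0.0]
wrist_force: [0.3, 0.1, -1.1]
gripper_width: 0.0397
finger_force: 30.7
```

carry_out(
  translation=[
    [0, 0, 0.12],
    [0, 0, 0.12],
  ],
  angular=[
    [0, 0, 0],
    [0, 0, 0],
  ],
)

```text
time: 49.92
ee_pos: [0.5632, 0.0622, 0.1007]
orientation: [-0.0, 1.0, -0.0, 0.0]
wrist_force: [-1.5, 0.3, 3.0]
gripper_width: 0.0394
finger_force: 31.1
```

carry_out(
  translation=[
    [0, 0, 0],
    [0, 0, 0],
    [0, 0, 0],
    [0, 0, 0],
    [0, 0, 0],
  ],
  angular=[
    [0, 0, 0],
    [0, 0, 0],
    [0, 0, 0],
    [0, 0, 0],
    [0, 0, 0],
  ],
  fingers=8,
)

```text
time: 50.55
ee_pos: [0.563, 0.0622, 0.1002]
orientation: [-0.0, 1.0, 0.0, -0.0]
wrist_force: [1.1, 0.8, 0.9]
gripper_width: 0.08
finger_force: 0.0
```

carry_out(
  translation=[
    [0, 0, -3],
    [0, 0, -8],
    [0, 0, -12],
    [4, 0, -12],
    [4, 0, -12],
  ],
  angular=[
    [0, 0, 0],
    [0, 0, 0],
    [0, 0, 0],
    [0, 0, 0],
    [0, 0, 0],
  ],
)

```text
time: 51.18
ee_pos: [0.5212, 0.0624, 0.2211]
orientation: [-0.0, 1.0, -0.0, 0.0]
wrist_force: [0.7, 0.2, -0.4]
gripper_width: 0.0801
finger_force: 0.0
```

carry_out(
  translation=[
    [0, 0, 0],
    [0, 0, 0],
    [0, 0, 0],
  ],
  angular=[
    [0, 0, 0],
    [0, 0, 0],
    [0, 0, 0],
  ],
)

```text
time: 51.55
ee_pos: [0.5234, 0.0622, 0.2198]
orientation: [-0.0, 1.0, 0.0, -0.0]
wrist_force: [-0.5, -0.0, 0.1]
gripper_width: 0.0797
finger_force: 0.0
```

```bash
python3 - <<'E'
from h import *
cal("wrist");im=env.read_camera("wrist");cv2.imwrite("pics/w15.png",im[...,::-1])
m=cv2.inRange(cv2.cvtColor(im,cv2.COLOR_RGB2HSV),(15,60,60),(22,140,255))
k=np.zeros_like(m);k[180:345,250:390]=255
for q in cv2.findContours(m&k,cv2.RETR_EXTERNAL,cv2.CHAIN_APPROX_NONE)[0]:
    if cv2.contourArea(q)<400: continue
    q=q[:,0].astype(float);a,b=q.min(0),q.max(0);print(a,b)
    P=np.array([plane("wrist",*p,.062)[:2] for p in q if p[1]<a[1]+22]);print("flange",circ(P,[.56,.06,.032]))
    P=np.array([plane("wrist",*p,.134)[:2] for p in q if p[1]>b[1]-22]);print("knob",circ(P,[.56,.06,.02]))
go(.52,.063,.2)
E
```

```text
[259. 183.] [378. 337.]
flange [0.5451 0.0625 0.0501]
knob [0.5879 0.0591 0.0096]
go [0.33 0.08 1.98] [ 0.    -0.001  0.   ] at [0.5233 0.0622 0.2198] t 51.6 F [ 0.4  0.6 -0.2] w 0.0798
```

The cap touched down at exactly the predicted height, and the gripper is clear. Handing in.

```bash
python3 -c "
from bench import env
print(env.sign_off())"
```

```text
the job is handed in; nothing more can be done
None
```

I handed the job in at about 52 s: the 110, 90 and 70 mm rings (the 130 mm one was absent) were each held over the pad for two seconds and stacked in that order, and the cap went back on top. Each piece touched down at the expected height, but sign-off gave no verdict and my last camera check of the cap failed to isolate it.

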